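# Lay out the make-up station

## Task

Set out the make-up table for the next sitter. On the marble tray stand the green lotion bottle in the ring at the gold-striped end, the blue nail varnish in the ring at the other end, and the red lipstick in the ring between them; stand the cream jar in the middle of the round cork mat and lay the rose powder compact flat and centred on top of the jar. Everything stays upright and is let go, and the pink lipstick and the brush cup are left where they are.

Things in the scene. Friction and masses are not known exactly. Their poses are not given: they have to be found in the camera images.
- tray: Oblong white marble tray, fixed: a flat plate 190 (its x) by 76 (its y) by 8 mm thick, at any yaw. Origin at the centre of its underside, z up; the top is 8 mm above the origin. Three thin grey printed rings (45 mm outside, flat, no height) are centred on its long x axis at x = -60, 0 and +60 mm. The gold stripe across the tray is at its -x end.
- cork_mat: Round cork mat, fixed, 90 mm in diameter and 5 mm thick. Origin at the centre of its underside, z up.
- cream_jar: Cream jar, closed and loose: upright cylinder 60 mm in diameter, 44 mm tall, white below with a flat wooden lid of the same diameter above 28 mm. Origin at the centre of its underside, z up. About 0.16 kg.
- compact: Powder compact, closed and loose: flat rose-coloured disc 52 mm in diameter, 18 mm tall, with a brass line round its edge and a brass dot on top; lies flat. Origin at the centre of its underside, z up. About 0.08 kg.
- lotion: Lotion bottle, loose, upright: green cylinder 38 mm in diameter up to 62 mm with a pale band, then a white cap 28 mm in diameter; 88 mm tall in all. Origin at the centre of its underside, z up. About 0.12 kg.
- varnish: Nail varnish bottle, loose, upright: blue cylinder 30 mm in diameter up to 30 mm, then a white cap 18 mm in diameter; 62 mm tall in all. Origin at the centre of its underside, z up. About 0.05 kg.
- red_lipstick: Red lipstick, loose, upright: brass foot 21 mm in diameter up to 24 mm, then a red case 20 mm in diameter; 70 mm tall in all. Origin at the centre of its underside, z up. About 0.04 kg; easily tipped.
- pink_lipstick: Pink lipstick, the same shape and size as the red one (21 mm in diameter, 70 mm tall) but with a pink case on a white foot; loose, to be left alone. Origin at the centre of its underside, z up.
- brush_cup: Blue cup of make-up brushes, loose, to be left alone: 68 mm in diameter, the cup 90 mm and the brushes up to 175 mm tall. Origin at the centre of its underside, z up.
Things that resemble listed ones, but are neither listed nor needed, are in the scene too. Several things have the shape of the compact; the one meant has the colours described above. Of the things that look like the varnish, take the one that is farthest to the robot's left at the start.

How it is judged:
By the outcome, as a careful person would: the job done as asked, in the order asked, and still so for the second after the job is handed in, with the robot touching nothing.
It also fails if it takes over 128 s, if anything falls off the work surface, if the arm or the gripper's body presses on something with over 40 N, if the wrist force passes 120 N, or if a joint passes its speed limit or range.

## Robot

A 7-joint arm with a two-finger parallel gripper is mounted at the origin on the work surface. World frame = base frame: x ahead of the robot, y to its left, z up, the work surface at z = 0. Lengths are in m, angles in rad, forces in N, time in s.
With the tool pointing down it reaches from about 0.425 to 0.925 m from the base axis. Payload 6.8 kg.
Tool frame: the origin (TCP) lies midway between the tips of the shut fingers; the grasp point (between the pads) lies 19 mm behind it; x points along the fingers, z is the direction in which the jaws open and shut, and the axes are right-handed (so a half turn about x gives the same grasp; the last joint's range is limited). The gripper opens to 85 mm and grips with 20 to 120 N. Pads are 22 mm wide; open, the fingers measure 114 mm over their backs; the gripper's body (76 mm by 85 mm) begins 54 mm behind the grasp point. The pads swing forward as they close: fully open they stand 13 mm farther back than shut.
Start: joints at [1.106, 0.477, 0.022, 1.555, -0.011, 1.109, -0.083], TCP at [0.236, -0.633, 0.231] pointing down, gripper open.
Joint ranges: [-2.96, 2.96], [-0.34, 2.1], [-1.41, 1.46], [0.24, 2.44], [-1.37, 4.51], [0.17, 1.92], [-2.96, 2.96]. Speed limits (rad/s): [2.39, 2.39, 3.14, 3.14, 3.14, 3.14, 3.14].

## Interface

Orientations are given as a unit quaternion [w, x, y, z].
In Python, from station import bot gives the robot as it stands. The module is installed in compiled form; this text tells all that it offers.
- The arm moves only by the shell command python3 -m jog 'ROWS' [FORCE]. ROWS is text: rows parted by semicolons, each of 7 numbers parted by spaces: the shift along the tool's x, y, z in mm, then the turn, a rotation vector about the tool's x, y, z in units of 6 degrees (1.0 is 6 degrees), then the finger opening in mm, from 0 to 85.4. A call has 1 to 5 rows; each row shifts and turns the commanded pose from where the row before left it, along the tool's axes as they then stand; what a row does not reach is not made up. A row lasts 1/10 s, in which the tool goes at most 50 mm and 8.59 degrees, less where a joint would pass 70% of its speed; a pose out of reach is approached as far as the arm can. A call with a gripper value outside its range is refused whole. The fingers move at their own pace and stop on an object; FORCE is the grip in N (left out, the last holds). Time passes only in rows, so rows that do not move let the fingers close. It gives the time, the measured TCP pose, the force and the opening at its end, in the units of the state.
- bot.get_obs(): the state, without advancing time (a new reading comes with each control period).
- bot.read_camera(name): name is "scene" or "top"; returns (picture, depth): 400x640x3 uint8, red, green, blue; 400x640 float32, m along the optical axis (not along the pixel's ray), 0 where there is no reading.
- bot.calibration(name): a dict with "fx", "fy", "cx", "cy" (pixels), "T" (4x4, takes a point from camera to world coordinates). Camera axes: x right, y up, looking along -z (the intrinsics and any distortion apply to the point x, -y, -z); pixel columns grow to the right and rows downward; lengths in m; the calibration is good to about 2 mm. A picture is of the moment at which its call begins. calibration takes no time and is no camera call.
- bot.hand_in(): hands the job in, once; it reports no verdict.
The state is a dict: "t": time; "q": joint angles; "joint_vel": joint speeds; "joint_torque": joint torques, N m; "eef_pos": TCP position; "tool_rot": TCP orientation; "contact_force": force on the tool from outside, world axes, zero at the start; "torque": the same for the moment, N m; "gripper_width": opening from 0.0 (shut) to 1.0 (fully open).
Only numpy, scipy, OpenCV 4.12 (cv2) and the standard library are available. Lean on these libraries where they do the work, as an engineer would, in place of code of your own. Each camera call takes 0.05 s, during which the arm holds its last target.

## Working session

There is one attempt and no reset: what is moved stays moved. The work goes in short steps, Python scripts to look and compute and a shell command to move; the robot and the scene stay as the last step left them, time stands still between calls to the robot, and variables do not carry over. Pictures are saved under pics/ and viewed, and the job is handed in when it is done.

```bash
mkdir -p pics; ls
python3 - <<'E'
from station import bot
import cv2,numpy as np
print(bot.get_obs())
for n in("scene","top"):
    p,d=bot.read_camera(n); np.savez(f"{n}0.npz",p=p,d=d); cv2.imwrite(f"pics/{n}0.png",p[:,:,::-1])
    print(n,bot.calibration(n), d.min(),d.max())
E
```

```text
pics
{'t': 0.0, 'q': array([ 1.10590616,  0.47781137,  0.02231462,  1.55643201, -0.01154508,
        1.10928915, -0.08309906]), 'joint_vel': array([ 0.00070419, -0.00048887,  0.00136807,  0.00033776,  0.00018112,
        0.00108378, -0.00098687]), 'joint_torque': array([ 1.79745521e-04, -5.96456695e+01,  1.60764646e+00, -2.81197786e+01,
        1.23492029e-02,  9.44642583e-03,  1.43597390e-05]), 'eef_pos': array([ 0.23556709, -0.63194026,  0.23032586]), 'tool_rot': array([ 0.58025209,  0.40367341,  0.5813376 , -0.40299117]), 'contact_force': array([-0.22315757,  0.15290653,  0.19770984]), 'torque': array([-0.04739989, -0.00258441, -0.00074884]), 'gripper_width': 1.0034466931353774}
scene {'fx': 376.8759355521893, 'fy': 376.8759355521893, 'cx': 319.3938715100533, 'cy': 191.0564337471381, 'T': array([[ 0.52489121, -0.5197474 ,  0.67405627,  1.07952029],
       [ 0.8511678 ,  0.32200978, -0.41451547, -0.31783837],
       [-0.00160937,  0.79131052,  0.61141235,  0.51930533],
       [ 0.        ,  0.        ,  0.        ,  1.        ]])} 0.0 2.7976885
top {'fx': 467.6709600875216, 'fy': 467.6709600875216, 'cx': 314.46244742711286, 'cy': 189.17171286601982, 'T': array([[-2.13437810e-02,  9.94734128e-01, -1.00241994e-01,
         4.21862940e-01],
       [-9.99771965e-01, -2.11681404e-02,  2.81560846e-03,
         2.62460532e-02],
       [ 6.78845230e-04,  1.00279231e-01,  9.94959102e-01,
         1.18856217e+00],
       [ 0.00000000e+00,  0.00000000e+00,  0.00000000e+00,
         1.00000000e+00]])} 0.0 2.0489154
```

View pics/scene0.png

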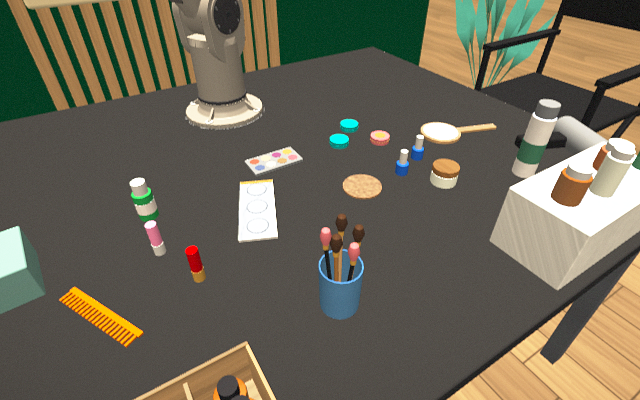

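View pics/top0.png

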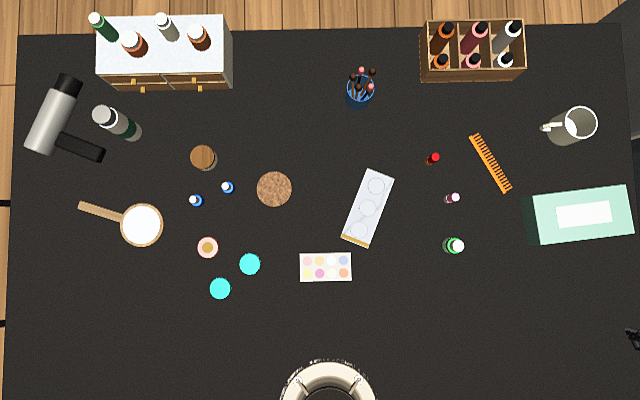

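Top view: lotion (454,245), red lipstick (433,158), pink lipstick (452,198), tray (368,207) with its gold stripe at (354,240), cork mat (274,189), jar (203,157), two blue bottles at (195,201) and (227,187), disc shapes at (208,247) rose and (250,264), (220,288) turquoise. Next I'll measure these from both views.

```bash
cat > h.py <<'E'
import numpy as np,cv2
from scipy.spatial.transform import Rotation as R
from station import bot
C={n:bot.calibration(n) for n in("scene","top")}
def snap(n,name=None):
    p,d=bot.read_camera(n)
    if name: cv2.imwrite(f"pics/{name}.png",p[:,:,::-1])
    return p,d
def ray(n,u,v):
    c=C[n];T=c["T"];d=np.array([(u-c["cx"])/c["fx"],-(v-c["cy"])/c["fy"],-1.])
    return T[:3,3],T[:3,:3]@d
def atz(n,u,v,z):
    o,d=ray(n,u,v);return o+d*(z-o[2])/d[2]
def proj(n,P):
    c=C[n];T=c["T"];q=T[:3,:3].T@(np.asarray(P)-T[:3,3]);return np.array([c["cx"]+c["fx"]*q[0]/-q[2],c["cy"]-c["fy"]*q[1]/-q[2]])
def cloud(n,d):
    c=C[n];v,u=np.mgrid[0:400,0:640]
    P=np.stack([(u-c["cx"])/c["fx"]*d,-(v-c["cy"])/c["fy"]*d,-d],-1)
    W=P@c["T"][:3,:3].T+c["T"][:3,3];W[d<=0]=np.nan;return W
def tri(u1,u2):
    o1,d1=ray("top",*u1);o2,d2=ray("scene",*u2)
    s=np.linalg.lstsq(np.stack([d1,-d2],1),o2-o1,rcond=None)[0]
    a=o1+s[0]*d1;b=o2+s[1]*d2;return (a+b)/2,np.linalg.norm(a-b)
def state():
    o=bot.get_obs();w,x,y,z=o["tool_rot"];r=R.from_quat([x,y,z,w])
    return o,r
E
python3 - <<'E'
from h import *
o,r=state();print(r.as_matrix().round(3))
W={}
for n in("scene","top"):
    f=np.load(f"{n}0.npz");W[n]=cloud(n,f["d"])
    P=W[n].reshape(-1,3); m=np.isfinite(P[:,0])&(abs(P[:,2])<.004)&(abs(P[:,1])<.6)&(P[:,0]>.4)&(P[:,0]<.9); print(n,"table z",np.median(P[m,2]),m.sum())
def blob(n,u,v,rad,zmin,zmax):
    vv,uu=np.mgrid[0:400,0:640]
    w=W[n];m=(np.hypot(uu-u,vv-v)<rad)&(w[...,2]>zmin)&(w[...,2]<zmax)
    P=w[m];return np.r_[np.median(P,0),P.min(0),P.max(0),len(P)].round(4) if len(P) else None
pts=dict(lotion=(454,245,145,200),pink=(452,198,156,238),red=(433,158,196,264),tray=(368,207,257,210),mat=(274,189,362,186),jar=(203,157,445,174),vA=(195,201,418,148),vB=(227,187,403,162),rose=(208,247,380,138),t1=(250,264,339,141),t2=(220,288,349,125),cup=(361,92,340,285))
for k,p in pts.items():
    for n,u,v in(("top",*p[:2]),("scene",*p[2:])):
        print(k,n,blob(n,u,v,{'tray':55,'mat':25,'cup':40}.get(k,22),.003,.3))
E
```

```text
[[-0.001  0.937  0.349]
 [ 0.002  0.349 -0.937]
 [-1.    -0.    -0.002]]
scene table z -0.0011064103176210427 84130
top table z -0.000424284884289472 64383
lotion top [ 3.924e-01 -3.019e-01  6.060e-02  3.431e-01 -3.780e-01  3.100e-03
  4.455e-01 -2.721e-01  9.150e-02  3.560e+02]
lotion scene [ 4.049e-01 -3.109e-01  5.020e-02  3.838e-01 -3.296e-01  3.100e-03
  4.999e-01 -2.916e-01  8.890e-02  7.740e+02]
pink top [ 5.082e-01 -3.098e-01  3.400e-02  4.630e-01 -3.803e-01  3.000e-03
  5.653e-01 -2.732e-01  7.390e-02  1.740e+02]
pink scene [ 5.151e-01 -3.157e-01  4.040e-02  4.054e-01 -3.260e-01  3.100e-03
  5.204e-01 -3.015e-01  7.150e-02  4.270e+02]
red top [ 6.058e-01 -2.666e-01  3.180e-02  5.637e-01 -3.306e-01  3.100e-03
  6.621e-01 -2.316e-01  7.350e-02  1.670e+02]
red scene [ 6.141e-01 -2.730e-01  4.440e-02  5.969e-01 -2.824e-01  3.000e-03
  6.184e-01 -2.623e-01  7.160e-02  4.330e+02]
tray top [ 4.897e-01 -1.083e-01  7.000e-03  3.571e-01 -2.498e-01  3.000e-03
  6.321e-01  2.540e-02  1.530e-02  2.607e+03]
tray scene [ 4.838e-01 -1.068e-01  6.900e-03  3.099e-01 -1.821e-01  3.000e-03
  5.
[... 1147 characters left out ...]
2 2.180e+02]
t1 top [3.574e-01 1.870e-01 1.650e-02 3.046e-01 1.357e-01 3.000e-03 4.088e-01
 2.411e-01 2.440e-02 4.340e+02]
t1 scene [3.488e-01 1.982e-01 1.530e-02 2.766e-01 1.610e-01 3.000e-03 3.841e-01
 2.681e-01 1.870e-02 3.650e+02]
t2 top [3.001e-01 2.613e-01 1.650e-02 2.499e-01 2.113e-01 3.000e-03 3.483e-01
 3.157e-01 2.310e-02 4.200e+02]
t2 scene [3.242e-01 2.369e-01 1.550e-02 2.766e-01 1.685e-01 3.100e-03 3.841e-01
 2.853e-01 1.870e-02 3.430e+02]
cup top [ 7.785e-01 -9.110e-02  6.020e-02  6.895e-01 -2.032e-01  3.000e-03
  8.977e-01 -1.900e-03  1.769e-01  1.184e+03]
cup scene [ 7.920e-01 -1.047e-01  6.690e-02  7.427e-01 -1.282e-01  3.200e-03
  8.105e-01 -6.060e-02  1.617e-01  2.737e+03]
```

Run:
```python
import numpy as np,cv2
t=np.load("top0.npz")["p"][:,:,::-1];s=np.load("scene0.npz")["p"][:,:,::-1]
def c(i,x,y,w,h,f): return cv2.resize(i[y:y+h,x:x+w],None,fx=f,fy=f,interpolation=cv2.INTER_CUBIC)
a=c(t,170,135,140,170,3)[:, :];b=c(s,320,105,160,110,3)
H=max(a.shape[0],b.shape[0]);im=np.zeros((H,a.shape[1]+b.shape[1],3),np.uint8);im[:a.shape[0],:a.shape[1]]=a;im[:b.shape[0],a.shape[1]:]=b
im=cv2.resize(im,None,fx=.88,fy=.88);print(im.shape)
cv2.imwrite("pics/crop1.png",im)
a=c(t,320,140,160,120,3);b=c(s,120,160,170,130,2);H=max(a.shape[0],b.shape[0]);im=np.zeros((H,a.shape[1]+b.shape[1],3),np.uint8);im[:a.shape[0],:a.shape[1]]=a;im[:b.shape[0],a.shape[1]:]=b
im=cv2.resize(im,None,fx=.95,fy=.95);print(im.shape)
cv2.imwrite("pics/crop2.png",im)
```

```text
(449, 792, 3)
(342, 779, 3)
```

View pics/crop1.png

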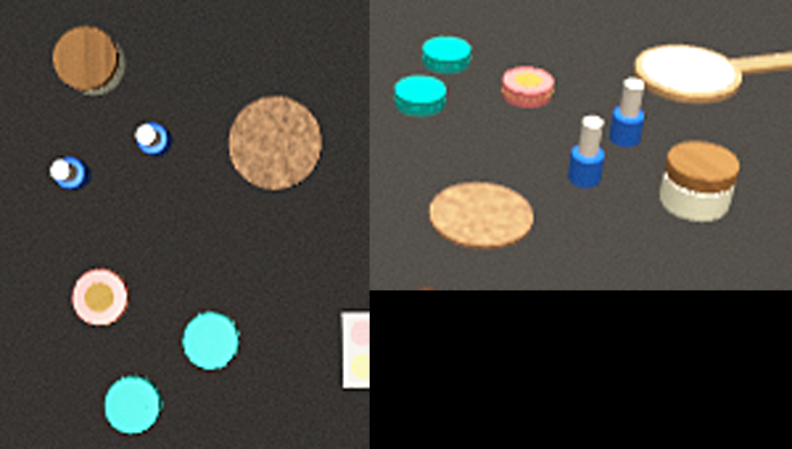

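View pics/crop2.png

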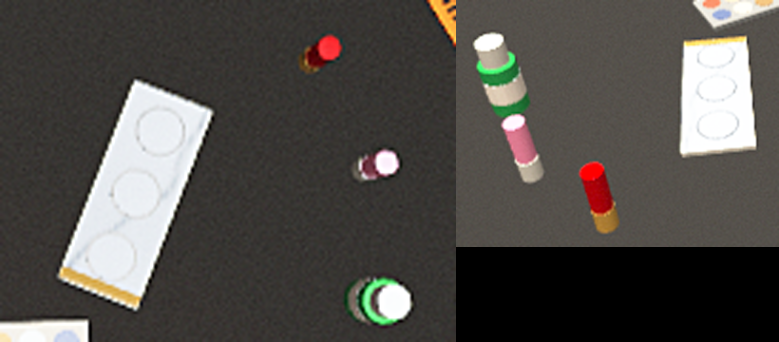

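Choices, each in the top view:
- **Varnish:** candidates (195,201) and (227,187). I take (195,201), the one farther left (y≈0.31).
- **Compact:** candidates (208,247) rose with brass dot, and turquoise (250,264) and (220,288). I take (208,247).
- **Lipstick:** candidates (433,158) red on brass and (452,198) pink on white. I take (433,158).
- **Lotion:** candidates (454,245) and the spray can (115,120). I take (454,245).

The crop confirms these, and the gold end of the tray is the one nearest the robot. Now the precise two-view positions.

```bash
cat >> h.py <<'E'
from scipy.optimize import least_squares
NOM=dict(lotion=[(.019,0,.062),(.014,.062,.088)],varnish=[(.015,0,.03),(.009,.03,.062)],red=[(.0105,0,.07)],pink=[(.0105,0,.07)],jar=[(.03,0,.044)],compact=[(.026,0,.018)],mat=[(.045,0,.005)])
SC=0.5
def sil(n,parts,x,y,z0,kh,org,S,f):
    """soft silhouette mask of upright cylinders, upsampled f"""
    m=np.zeros((S*f,S*f),np.uint8);a=np.linspace(0,2*np.pi,48,endpoint=False)
    for r,b,t in parts:
        P=np.concatenate([np.stack([x+r*np.cos(a),y+r*np.sin(a),np.full(48,z0+h*kh)],1) for h in(b,t)])
        c=C[n];T=c["T"];q=(P-T[:3,3])@T[:3,:3];uv=np.stack([c["cx"]-c["fx"]*q[:,0]/q[:,2],c["cy"]+c["fy"]*q[:,1]/q[:,2]],1)
        h=cv2.convexHull(((uv-org+.5)*f*16-8).astype(np.float32)).round().astype(np.int32)
        cv2.fillConvexPoly(m,h,255,shift=4)
    return cv2.resize(m,(S,S),interpolation=cv2.INTER_AREA).astype(float)/255
def mask_of(img,org,S):
    p=img[org[1]:org[1]+S,org[0]:org[0]+S].astype(int)
    bg=np.array([48,45,43]);return p
def fit(imgs,parts,x,y,z0=0.,S=70,views=("top","scene"),verbose=True):
    """fit x,y (each view) and height scale by gradient-free silhouette match: foreground = far from table colour"""
    from scipy.optimize import minimize
    out={}
    tg={}
    for n in views:
        c=proj(n,[x,y,z0+parts[-1][2]/2]);org=np.round(c).astype(int)-S//2
        org=np.clip(org,0,[640-S,400-S])
        p=imgs[n][org[1]:org[1]+S,org[0]:org[0]+S].astype(float)
        M0=sil(n,parts,x,y,z0,1,org,S,4)
        near=cv2.dilate(M0,np.ones((13,13)))>.5
        bgc=np.median(p[~near],0)
        fg=np.clip((np.abs(p-bgc).max(-1)-18)/25,0,1)
        tg[n]=(org,fg,near)
    def cost(v,ns,full):
        s=0
        for n in ns:
            org,fg,near=tg[n];M=sil(n,parts,v[0],v[1],z0,v[2] if full else 1,org,S,4)
            s+=((M-fg)**2*near).sum()
        return s
    o={}
    for n in views:
        r=minimize(lambda v:cost(v,[n],False),[x,y],method="Nelder-Mead",options=dict(initial_simplex=[[x,y],[x+.006,y],[x,y+.006]],xatol=1e-4));o[n]=np.r_[r.x,r.fun]
    r=minimize(lambda v:cost(v,views,True),[x,y,1],method="Nelder-Mead",options=dict(initial_simplex=[[x,y,1],[x+.006,y,1],[x,y+.006,1],[x,y,1.1]],xatol=1e-4))
    o["both"]=np.r_[r.x[:2],r.x[2]*parts[-1][2],r.fun]
    return o
E
python3 - <<'E'
from h import *
I={n:np.load(f"{n}0.npz")["p"] for n in("scene","top")}
for k,x,y in(("lotion",.395,-.305),("pink",.51,-.313),("red",.608,-.27),("mat",.543,.124),("jar",.622,.296),("varnish",.514,.313),("compact",.399,.29)):
    for n,v in fit(I,NOM[k],x,y).items(): print(k,n,v.round(4))
E
```

```text
lotion top [ 0.3933 -0.3112 23.5193]
lotion scene [ 0.3898 -0.3106 97.1845]
lotion both [ 3.932000e-01 -3.106000e-01  9.000000e-02  1.227665e+02]
pink top [ 0.5096 -0.3152  7.0269]
pink scene [  0.5062  -0.3156 102.3111]
pink both [ 0.5084 -0.3154  0.0865 65.8057]
red top [ 0.6087 -0.2714  8.4049]
red scene [ 0.6058 -0.2722 13.1622]
red both [ 0.6077 -0.2721  0.0712 33.5948]
mat top [0.5448 0.1265 9.7248]
mat scene [0.543  0.1257 7.1209]
mat both [5.4400e-01 1.2580e-01 5.3000e-03 3.3721e+01]
jar top [ 0.6251  0.3014 20.3404]
jar scene [0.6246 0.2989 8.8021]
jar both [6.24300e-01 3.00000e-01 4.39000e-02 5.03113e+01]
varnish top [0.5187 0.32   8.5351]
varnish scene [  0.5159   0.3188 174.4528]
varnish both [5.17300e-01 3.17900e-01 6.51000e-02 1.94437e+02]
compact top [0.4006 0.2934 9.9958]
compact scene [0.3997 0.2913 5.2618]
compact both [4.00200e-01 2.92600e-01 1.87000e-02 2.40417e+01]
```

Run:
```python
from h import *
# tray: bright region quad, both views, top z=8mm
for n,box in(("top",(330,160,70,95)),("scene",(225,170,65,75))):
    f=np.load(f"{n}0.npz");p=f["p"];x,y,w,h=box
    m=np.zeros((400,640),np.uint8);m[y:y+h,x:x+w]=(p[y:y+h,x:x+w].max(-1)>110)*255
    k,l,st,ce=cv2.connectedComponentsWithStats(m);i=1+st[1:,4].argmax();m=((l==i)*255).astype(np.uint8)
    m=cv2.morphologyEx(m,cv2.MORPH_CLOSE,np.ones((5,5)))
    v,u=np.nonzero(m)
    g=[atz(n,a,b,.008)[:2] for a,b in zip(u,v)]
    g=np.array(g,np.float32);r=cv2.minAreaRect(g*1000);print(n,r,(g.mean(0)*1000).round(1))
    cnt=cv2.findContours(m,cv2.RETR_EXTERNAL,cv2.CHAIN_APPROX_NONE)[0][0][:,0]
    hs=((p[...,0].astype(int)-p[...,2]>60)&(m>0));vv,uu=np.nonzero(hs);print("gold",uu.mean(),vv.mean(),atz(n,uu.mean(),vv.mean(),.008))
```

```text
top ((491.66180419921875, -109.41624450683594), (76.0385513305664, 191.43299865722656), 66.95836639404297) [ 490.9 -109.1]
gold 354.6090909090909 240.12727272727273 [ 0.41015799 -0.07508547  0.008     ]
scene ((492.43780517578125, -112.43145751953125), (77.5069808959961, 199.39727783203125), 66.96214294433594) [ 501.5 -116.4]
gold 256.3478260869565 181.19565217391303 [ 0.40798942 -0.07488708  0.008     ]
```

```bash
cat > go.py <<'E'
import sys
from h import *
def go(x,y,z,yaw=None):
    o,r=state();p=o["eef_pos"];M=r.as_matrix()
    d=M.T@(np.array([x,y,z])-p)*1000
    a=np.degrees(np.arctan2(M[1,2],M[0,2]))
    tgt=a if yaw is None else yaw
    # desired orientation: x down, z at yaw
    t=np.radians(tgt);X=np.array([0,0,-1.]);Z=np.array([np.cos(t),np.sin(t),0]);D=np.stack([X,np.cross(Z,X),Z],1)
    rv=R.from_matrix(M.T@D).as_rotvec(degrees=True)/6
    print("t",round(o["t"],2),"pos",p.round(4),"zyaw",a.round(2),"F",o["contact_force"].round(1),"grip",round(o["gripper_width"]*85,1),"q1,7",o["q"][[0,6]].round(2))
    print("shift mm",d.round(1)," turn units",rv.round(2), "shift after turn",(D.T@(np.array([x,y,z])-p)*1000).round(1))
if __name__=="__main__": go(*map(float,sys.argv[1:]))
E
python3 -m jog '0 0 0 1.4 0 0 85; 0 0 0 1.4 0 0 85; 0 0 0 1.4 0 0 85; 0 0 0 1.4 0 0 85; 0 0 0 1.4 0 0 85' 30
python3 go.py 0.392 -0.311 0.2 -113
```

```text
t: 0.6
eef_pos: [0.2357, -0.6322, 0.2307]
tool_rot: [0.396, 0.586, 0.396, -0.586]
contact_force: [0.0, -0.3, 0.4]
gripper_width: 0.995
t 0.6 pos [ 0.2357 -0.6322  0.2307] zyaw -111.9 F [ 0.  -0.3  0.4] grip 84.6 q1,7 [ 0.99 -0.75]
shift mm [  31.    25.3 -356.3]  turn units [ 0.18 -0.01  0.01] shift after turn [  30.7   18.4 -356.7]
```

```bash
python3 -m jog '0 4 -50 0.18 0 0 85; 0 4 -50 0 0 0 85; 0 4 -50 0 0 0 85; 0 4 -50 0 0 0 85; 0 3 -50 0 0 0 85'
python3 -m jog '10 0 -50 0 0 0 85; 10 0 -50 0 0 0 85; 0 0 -7 0 0 0 85; 0 0 0 0 0 0 85'
python3 go.py 0.392 -0.311 0.12 -113
```

```text
t: 1.1
eef_pos: [0.3489, -0.4072, 0.2311]
tool_rot: [-0.392, -0.588, -0.392, 0.588]
contact_force: [1.0, -0.2, 0.3]
gripper_width: 0.993
t: 1.5
eef_pos: [0.3894, -0.3106, 0.2114]
tool_rot: [-0.393, -0.588, -0.394, 0.588]
contact_force: [-1.2, 0.1, -1.0]
gripper_width: 0.994
t 1.5 pos [ 0.3894 -0.3106  0.2114] zyaw -112.41 F [-1.2  0.1 -1. ] grip 84.5 q1,7 [ 0.51 -1.4 ]
shift mm [91.4  2.6 -0.6]  turn units [ 0.1  -0.    0.01] shift after turn [91.4  2.6 -0.7]
```

```bash
python3 -m jog '40 1 0 0.1 0 0 85; 45 1 0 0 0 0 85; 0 0 0 0 0 0 85'
python3 - <<'E'
from h import *
go=__import__("go").go
s,d=snap("scene");t,_=snap("top")
a=cv2.resize(s[70:270,60:260],None,fx=2,fy=2);b=cv2.resize(t[150:350,360:560],None,fx=2,fy=2)
cv2.imwrite("pics/l1.png",np.hstack([a,b])[:,:,::-1])
go(.392,-.311,.025,-113)
E
```

```text
t: 1.8
eef_pos: [0.3865, -0.3128, 0.1223]
tool_rot: [-0.385, -0.589, -0.391, 0.593]
contact_force: [-1.2, 0.5, -0.2]
gripper_width: 0.991
t 1.9 pos [ 0.3897 -0.3145  0.127 ] zyaw -113.38 F [0.4 0.2 0.4] grip 84.6 q1,7 [ 0.52 -1.41]
shift mm [102.    0.9  -4.2]  turn units [-0.06  0.    0.02] shift after turn [102.    0.7  -4.1]
```

View pics/l1.png

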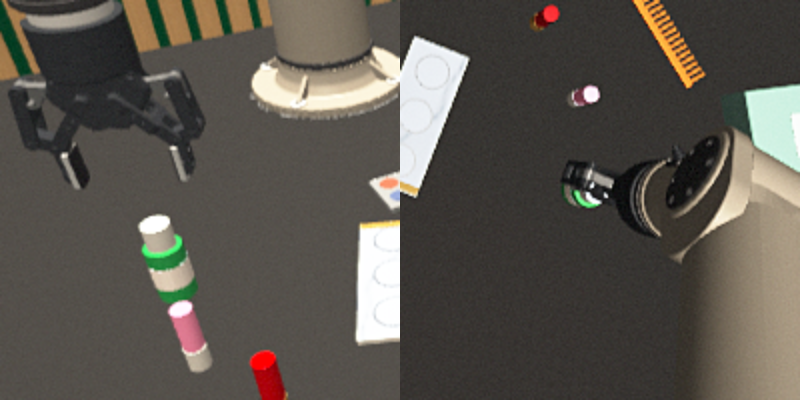

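The open fingers hang either side of the lotion, cap at crop (155,225), roughly centred. Lowering.

```bash
python3 -m jog '30 1 -4 0 0 0 85; 30 0 0 0 0 0 85; 20 0 0 0 0 0 85; 20 0 0 0 0 0 85; 0 0 0 0 0 0 85'
python3 -m jog '0 0 0 0 0 0 85; 0 0 0 0 0 0 85'
python3 go.py 0.392 -0.311 0.025 -113
```

```text
t: 2.4
eef_pos: [0.3932, -0.3108, 0.027]
tool_rot: [-0.389, -0.591, -0.389, 0.591]
contact_force: [-0.5, 0.4, -0.2]
gripper_width: 0.997
t: 2.6
eef_pos: [0.3944, -0.3111, 0.0287]
tool_rot: [0.39, 0.591, 0.388, -0.59]
contact_force: [-0.3, -0.6, 0.2]
gripper_width: 0.994
t 2.6 pos [ 0.3944 -0.3111  0.0287] zyaw -113.28 F [-0.3 -0.6  0.2] grip 84.5 q1,7 [ 0.52 -1.41]
shift mm [ 3.7 -2.3  0.8]  turn units [-0.05  0.01 -0.03] shift after turn [ 3.7 -2.3  0.8]
```

```bash
python3 -m jog '2 -1 0 0 0 0 60; 0 0 0 0 0 0 30; 0 0 0 0 0 0 20; 0 0 0 0 0 0 20; 0 0 0 0 0 0 20' 40
python3 -m jog '0 0 0 0 0 0 20; 0 0 0 0 0 0 20; 0 0 0 0 0 0 20'
python3 go.py 0.4365 -0.086 0.17 -113
```

```text
t: 3.1
eef_pos: [0.3923, -0.3095, 0.0251]
tool_rot: [0.389, 0.59, 0.389, -0.59]
contact_force: [-1.1, 0.1, 5.9]
gripper_width: 0.436
t: 3.4
eef_pos: [0.3923, -0.3096, 0.0251]
tool_rot: [0.389, 0.59, 0.389, -0.59]
contact_force: [-1.7, 0.0, 6.5]
gripper_width: 0.437
t 3.4 pos [ 0.3923 -0.3096  0.0251] zyaw -113.24 F [-1.7  0.   6.5] grip 37.1 q1,7 [ 0.52 -1.41]
shift mm [-144.9  -47.6 -222.8]  turn units [-0.04  0.   -0.  ] shift after turn [-144.9  -46.7 -223. ]
```

```bash
python3 -m jog '-15 0 0 0 0 0 20; -30 0 0 0 0 0 20; -30 0 0 0 0 0 20; -25 0 0 0 0 0 20; -5 0 0 0 0 0 20'
python3 -m jog '0 -10 -40 0 0 0 20; 0 -9 -45 0 0 0 20; 0 -9 -45 0 0 0 20; 0 -9 -45 0 0 0 20; 0 -9 -40 0 0 0 20'
python3 -m jog '0 0 -8 0 0 0 20; 0 0 0 0 0 0 20; 0 0 0 0 0 0 20'
python3 go.py 0.4365 -0.086 0.034 -113
```

```text
t: 3.9
eef_pos: [0.3935, -0.3103, 0.1321]
tool_rot: [0.39, 0.591, 0.388, -0.59]
contact_force: [0.6, -0.1, -1.9]
gripper_width: 0.433
t: 4.4
eef_pos: [0.4343, -0.0914, 0.1287]
tool_rot: [-0.389, -0.59, -0.39, 0.591]
contact_force: [1.6, -1.0, -1.7]
gripper_width: 0.433
t: 4.7
eef_pos: [0.4372, -0.0875, 0.129]
tool_rot: [-0.389, -0.59, -0.389, 0.591]
contact_force: [0.4, 0.3, -1.3]
gripper_width: 0.431
t 4.7 pos [ 0.4372 -0.0875  0.129 ] zyaw -113.3 F [ 0.4  0.3 -1.3] grip 36.6 q1,7 [ 0.12 -1.95]
shift mm [95.  -1.1 -1.2]  turn units [-0.05  0.01  0.01] shift after turn [95.  -1.2 -1.1]
```

```bash
python3 -m jog '30 -1 -1 0 0 0 20; 30 0 0 0 0 0 20; 15 0 0 0 0 0 20; 10 0 0 0 0 0 20; 5 0 0 0 0 0 20'
python3 -m jog '0 0 0 0 0 0 20; 0 0 0 0 0 0 20'
python3 go.py 0.4365 -0.086 0.0335 -113
```

```text
t: 5.2
eef_pos: [0.4367, -0.0864, 0.0388]
tool_rot: [-0.388, -0.59, -0.389, 0.591]
contact_force: [0.2, 0.7, -1.0]
gripper_width: 0.431
t: 5.4
eef_pos: [0.4379, -0.0855, 0.0402]
tool_rot: [0.389, 0.591, 0.389, -0.59]
contact_force: [1.0, -0.2, -0.9]
gripper_width: 0.435
t 5.4 pos [ 0.4379 -0.0855  0.0402] zyaw -113.28 F [ 1.  -0.2 -0.9] grip 37.0 q1,7 [ 0.11 -1.98]
shift mm [ 6.7 -1.1  1. ]  turn units [-0.05 -0.   -0.01] shift after turn [ 6.7 -1.1  1. ]
```

```bash
python3 -m jog '4 -2 1 0 0 0 20; 2 0 0 0 0 0 20; 0 0 0 0 0 0 20; 0 0 0 0 0 0 20'
python3 - <<'E'
from h import *
go=__import__("go").go
s,d=snap("scene")
cv2.imwrite("pics/l2.png",cv2.resize(s[110:260,200:340],None,fx=4,fy=4,interpolation=cv2.INTER_CUBIC)[:,:,::-1])
go(.4365,-.086,.0335,-113)
E
```

```text
t: 5.8
eef_pos: [0.4352, -0.0852, 0.0338]
tool_rot: [0.389, 0.59, 0.389, -0.59]
contact_force: [-0.9, -0.6, -0.5]
gripper_width: 0.44
t 5.85 pos [ 0.4353 -0.0852  0.0338] zyaw -113.23 F [-0.2  0.4 -2.2] grip 36.9 q1,7 [ 0.11 -1.98]
shift mm [0.3 1.4 0.3]  turn units [-0.04 -0.   -0.  ] shift after turn [0.3 1.4 0.3]
```

View pics/l2.png

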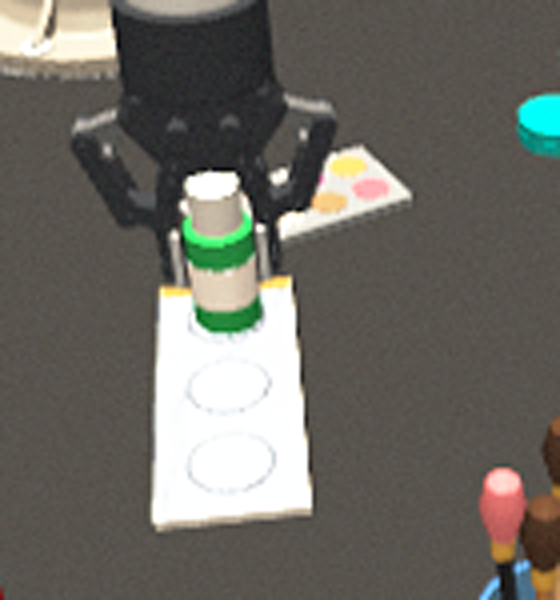

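Run:
```python
from h import *
# overlay: predicted rings (top-based tray) and bottle outlines in the scene view
p=cv2.imread("pics/l2.png");
def draw(P,col):
    uv=np.array([(proj("scene",q)-[200,110]+.5)*4-.5 for q in P]);cv2.polylines(p,[uv.round().astype(int)],True,col,1)
a=np.linspace(0,6.28,60)
c=np.array([.4917-.0022,-.1094]);ax=np.array([.9202,-.3914])
for s in(-.06,0,.06):
    q=c+s*ax;draw([[q[0]+.0225*np.cos(t),q[1]+.0225*np.sin(t),.008] for t in a],(0,0,255))
for z in(.0085,.0705):draw([[.4353-.0025+.019*np.cos(t),-.0852-.001+.019*np.sin(t),z] for t in a],(255,0,0))
cv2.imwrite("pics/l2o.png",p)
```

```text
(no output)
```

View pics/l2o.png

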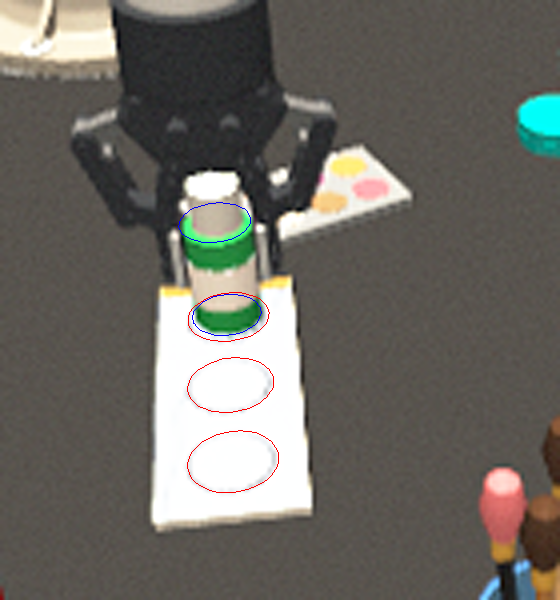

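```bash
python3 -m jog '0 2 0 0 0 0 20; 0.5 0 0 0 0 0 20; 0 0 0 0 0 0 20; 0 0 0 0 0 0 20'
python3 go.py 0.4365 -0.086 0.0335 -113
```

```text
t: 6.25
eef_pos: [0.437, -0.086, 0.0332]
tool_rot: [-0.389, -0.59, -0.389, 0.59]
contact_force: [-0.4, 0.5, -2.3]
gripper_width: 0.435
t 6.25 pos [ 0.437  -0.086   0.0332] zyaw -113.24 F [-0.4  0.5 -2.3] grip 37.0 q1,7 [ 0.11 -1.98]
shift mm [-0.3 -0.4  0.2]  turn units [-0.04  0.    0.  ] shift after turn [-0.3 -0.4  0.2]
```

```bash
python3 -m jog '0.5 0 0 0 0 0 20; 0.5 0 0 0 0 0 20; 0 0 0 0 0 0 20; 0 0 0 0 0 0 20'
python3 -m jog '0 0 0 0 0 0 45; 0 0 0 0 0 0 50; 0 0 0 0 0 0 60; 0 0 0 0 0 0 60'
python3 -m jog '-5 0 0 0 0 0 65; -20 0 0 0 0 0 65; -40 0 0 0 0 0 65; -45 0 0 0 0 0 65; -40 0 0 0 0 0 65'
python3 go.py 0.517 0.319 0.15 -113;python3 go.py 0.517 0.319 0.15 67
```

```text
t: 6.65
eef_pos: [0.4371, -0.086, 0.0331]
tool_rot: [0.389, 0.59, 0.389, -0.59]
contact_force: [-4.6, 1.2, 13.8]
gripper_width: 0.434
t: 7.05
eef_pos: [0.437, -0.086, 0.0321]
tool_rot: [-0.389, -0.59, -0.389, 0.59]
contact_force: [-0.2, -0.3, -1.2]
gripper_width: 0.702
t: 7.55
eef_pos: [0.4368, -0.086, 0.1844]
tool_rot: [0.389, 0.591, 0.389, -0.59]
contact_force: [1.6, -0.5, -0.1]
gripper_width: 0.76
t 7.55 pos [ 0.4368 -0.086   0.1844] zyaw -113.24 F [ 1.6 -0.5 -0.1] grip 64.6 q1,7 [ 0.13 -1.94]
shift mm [  34.5  -86.1 -403.7]  turn units [-0.04 -0.   -0.  ] shift after turn [  34.4  -84.4 -404.1]
t 7.55 pos [ 0.4368 -0.086   0.1844] zyaw -113.24 F [ 1.6 -0.5 -0.1] grip 64.6 q1,7 [ 0.13 -1.94]
shift mm [  34.5  -86.1 -403.7]  turn units [ 2.996e+01 -1.000e-02  0.000e+00] shift after turn [ 34.4  84.4 404.1]
```

```bash
python3 -m jog '0 -10 -50 0 0 0 65; 0 -10 -50 0 0 0 65; 0 -10 -50 0 0 0 65; 0 -10 -50 0 0 0 65; 0 -10 -50 0 0 0 65'
python3 -m jog '0 -12 -50 0 0 0 60; 0 -12 -50 0 0 0 55; 0 -10 -50 0 0 0 50; 0 0 0 0 0 0 50; 0 0 0 0 0 0 50'
python3 - <<'E'
from h import *
go=__import__("go").go
s,d=snap("scene");t,_=snap("top")
a=cv2.resize(s[110:260,200:340],None,fx=4,fy=4,interpolation=cv2.INTER_CUBIC)
cv2.imwrite("pics/l3.png",a[:,:,::-1])
b=cv2.resize(t[150:260,320:440],None,fx=5,fy=5,interpolation=cv2.INTER_CUBIC)
cv2.imwrite("pics/l3t.png",b[:,:,::-1])
go(.517,.319,.1,-113)
for n,v in fit(dict(scene=s,top=t),NOM["varnish"],.517,.319,S=50).items(): print(n,v.round(4))
E
```

```text
t: 8.05
eef_pos: [0.4887, 0.1604, 0.1827]
tool_rot: [0.389, 0.591, 0.389, -0.59]
contact_force: [1.1, -1.0, 0.0]
gripper_width: 0.761
t: 8.55
eef_pos: [0.5153, 0.3072, 0.1819]
tool_rot: [-0.39, -0.59, -0.39, 0.59]
contact_force: [0.3, -1.0, -0.8]
gripper_width: 0.588
t 8.65 pos [0.516  0.3043 0.182 ] zyaw -113.32 F [-0.5  0.   0.3] grip 49.9 q1,7 [-0.44 -2.73]
shift mm [ 82.   -4.9 -14. ]  turn units [-0.05  0.01 -0.  ] shift after turn [ 82.   -4.8 -13.9]
top [ 0.5201  0.3275 82.1564]
scene [  0.5158   0.3188 161.2534]
both [5.16700e-01 3.19600e-01 8.71000e-02 2.47527e+02]
```

View pics/l3.png

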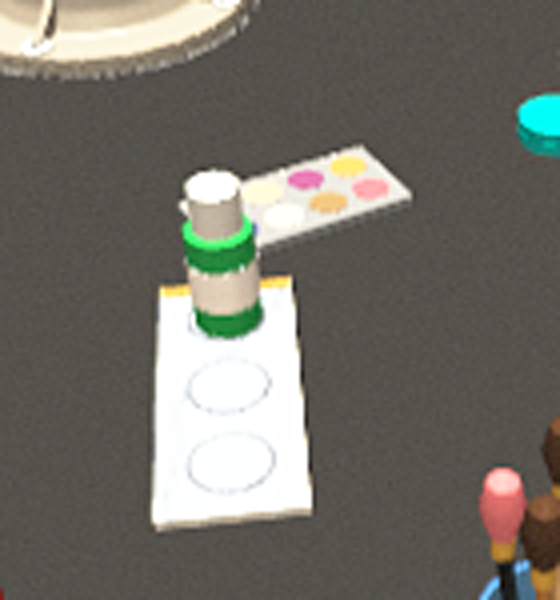

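View pics/l3t.png

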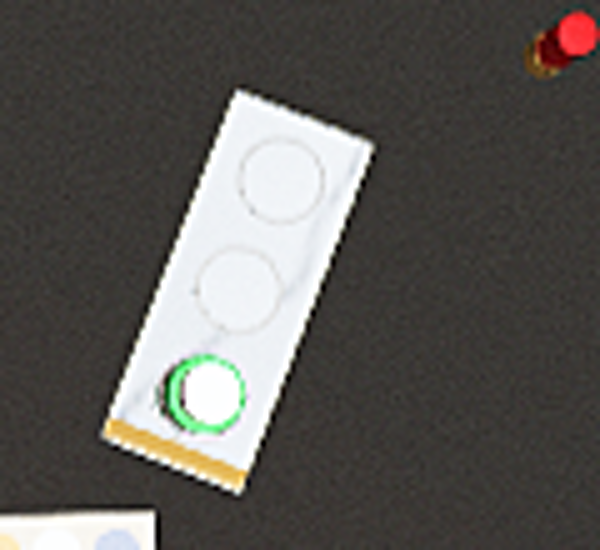

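The lotion stands in the ring at the gold end with an even gap around it. Now the left-hand varnish.

```bash
python3 -m jog '30 -4 -14 0 0 0 50; 30 -2 0 0 0 0 50; 20 0 0 0 0 0 50; 0 0 0 0 0 0 50; 0 0 0 0 0 0 50'
python3 go.py .518 .320 .027 -113
```

```text
t: 9.15
eef_pos: [0.5165, 0.3199, 0.1028]
tool_rot: [-0.389, -0.591, -0.388, 0.591]
contact_force: [0.2, -0.2, 0.7]
gripper_width: 0.59
t 9.15 pos [0.5165 0.3199 0.1028] zyaw -113.35 F [ 0.2 -0.2  0.7] grip 50.1 q1,7 [-0.47 -2.78]
shift mm [75.8  1.3 -0.8]  turn units [-0.06  0.01 -0.  ] shift after turn [75.8  1.4 -0.7]
```

```bash
python3 -m jog '25 1 0 0 0 0 50; 25 0 0 0 0 0 50; 15 0 0 0 0 0 50; 10 0 0 0 0 0 50; 0 0 0 0 0 0 50'
python3 -m jog '0 0 0 0 0 0 50; 0 0 0 0 0 0 50'
python3 go.py .518 .320 .027 -113
python3 - <<'E'
from h import *
s,d=snap("scene")
cv2.imwrite("pics/v1.png",cv2.resize(s[90:200,350:480],None,fx=4,fy=4,interpolation=cv2.INTER_CUBIC)[:,:,::-1])
E
```

```text
t: 9.65
eef_pos: [0.5167, 0.3205, 0.0268]
tool_rot: [-0.389, -0.59, -0.389, 0.591]
contact_force: [0.3, -0.3, 0.3]
gripper_width: 0.587
t: 9.85
eef_pos: [0.5176, 0.3214, 0.0283]
tool_rot: [0.389, 0.591, 0.389, -0.59]
contact_force: [0.1, -0.3, 0.7]
gripper_width: 0.587
t 9.85 pos [0.5176 0.3214 0.0283] zyaw -113.24 F [ 0.1 -0.3  0.7] grip 49.9 q1,7 [-0.49 -2.81]
shift mm [1.3 0.9 1.2]  turn units [-0.04 -0.02 -0.01] shift after turn [1.3 0.9 1.2]
```

View pics/v1.png

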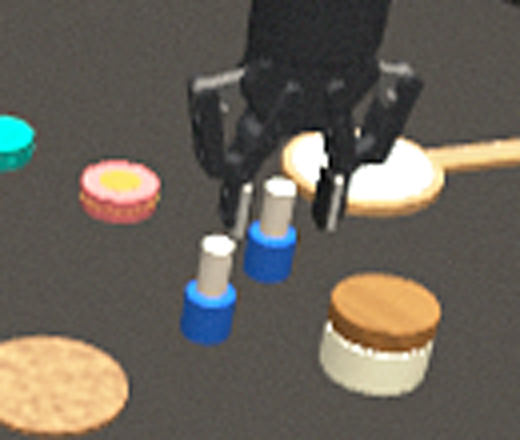

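The fingers (crop 240 and 328) straddle the cap of the rear, left-hand bottle at (280,210). Closing.

```bash
python3 -m jog '0 0 1 0 0 0 40; 0 0 0 0 0 0 25; 0 0 0 0 0 0 8; 0 0 0 0 0 0 5; 0 0 0 0 0 0 5' 30
python3 -m jog '0 0 0 0 0 0 5; 0 0 0 0 0 0 5; 0 0 0 0 0 0 5'
python3 go.py .5468 -.133 .15 -113
```

```text
t: 10.4
eef_pos: [0.5167, 0.32, 0.0279]
tool_rot: [0.389, 0.591, 0.389, -0.59]
contact_force: [-1.1, -1.3, 5.1]
gripper_width: 0.314
t: 10.7
eef_pos: [0.5167, 0.32, 0.0279]
tool_rot: [0.389, 0.591, 0.389, -0.59]
contact_force: [-1.0, -1.3, 5.9]
gripper_width: 0.316
t 10.7 pos [0.5167 0.32   0.0279] zyaw -113.25 F [-1.  -1.3  5.9] grip 26.9 q1,7 [-0.49 -2.81]
shift mm [-122.1  206.5  404.3]  turn units [-0.04 -0.   -0.  ] shift after turn [-122.1  204.7  405.2]
```

Run:
```python
from h import *
s,d=snap("scene")
cv2.imwrite("pics/v2.png",cv2.resize(s[100:180,380:460],None,fx=7,fy=7,interpolation=cv2.INTER_CUBIC)[:,:,::-1])
```

```text
(no output)
```

View pics/v2.png

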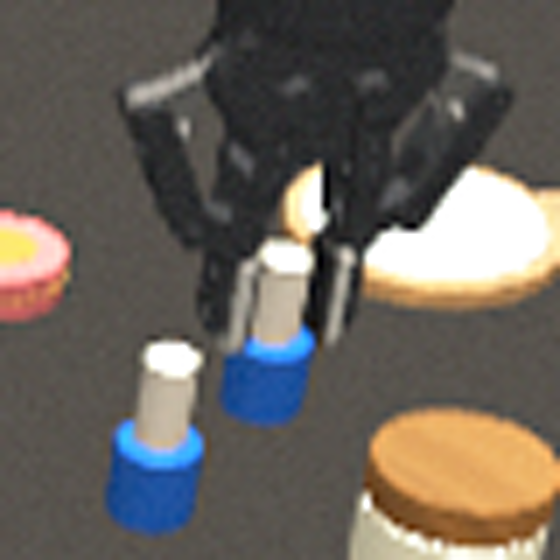

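The pad tips have caught the shoulder rim. Opening, raising about 9 mm and gripping the cap itself.

```bash
python3 -m jog '0 0 0 0 0 0 36; 0 0 0 0 0 0 36; -4 0 0 0 0 0 36; -5 0 0 0 0 0 36; 0 0 0 0 0 0 36'
python3 -m jog '0 0 0 0 0 0 25; 0 0 0 0 0 0 15; 0 0 0 0 0 0 5; 0 0 0 0 0 0 5; 0 0 0 0 0 0 5'
python3 -m jog '0 0 0 0 0 0 5; 0 0 0 0 0 0 5; 0 0 0 0 0 0 5'
python3 - <<'E'
from h import *
s,d=snap("scene")
cv2.imwrite("pics/v3.png",cv2.resize(s[100:180,380:460],None,fx=6,fy=6,interpolation=cv2.INTER_CUBIC)[:,:,::-1])
E
```

```text
t: 11.25
eef_pos: [0.517, 0.3204, 0.0371]
tool_rot: [0.389, 0.591, 0.389, -0.59]
contact_force: [-0.2, 0.3, -0.2]
gripper_width: 0.42
t: 11.75
eef_pos: [0.5166, 0.3201, 0.0364]
tool_rot: [0.389, 0.591, 0.389, -0.59]
contact_force: [-0.6, 0.9, 4.2]
gripper_width: 0.196
t: 12.05
eef_pos: [0.5166, 0.3201, 0.0364]
tool_rot: [0.389, 0.591, 0.389, -0.59]
contact_force: [-0.3, 0.1, 4.9]
gripper_width: 0.196
```

View pics/v3.png

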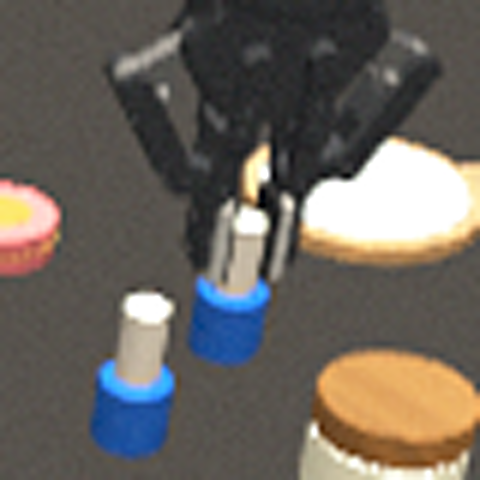

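```bash
python3 -m jog '-10 0 0 0 0 0 5; -30 0 0 0 0 0 5; -35 0 0 0 0 0 5; -35 0 0 0 0 0 5; -10 0 0 0 0 0 5'
python3 go.py .5474 -.133 .15 -113
python3 -m jog '0 20 40 0 0 0 5; 0 20 45 0 0 0 5; 0 20 45 0 0 0 5; 0 20 45 0 0 0 5; 0 20 45 0 0 0 5'
python3 -m jog '0 20 45 0 0 0 5; 0 22 40 0 0 0 5; 0 22 40 0 0 0 5; 0 20 35 0 0 0 5; 0 20 25 0 0 0 5'
python3 -m jog '0 0 0 0 0 0 5; 0 0 0 0 0 0 5; 0 0 0 0 0 0 5'
python3 go.py .5474 -.133 .0444 -113
```

```text
t: 12.6
eef_pos: [0.518, 0.3213, 0.1604]
tool_rot: [0.389, 0.593, 0.389, -0.588]
contact_force: [0.5, 0.3, -0.2]
gripper_width: 0.196
t 12.6 pos [0.518  0.3213 0.1604] zyaw -113.24 F [ 0.5  0.3 -0.2] grip 16.7 q1,7 [-0.46 -2.76]
shift mm [  9.  206.2 405.9]  turn units [-0.04 -0.05 -0.03] shift after turn [ 10.4 204.5 406.7]
t: 13.1
eef_pos: [0.5207, 0.0763, 0.1557]
tool_rot: [-0.389, -0.59, -0.389, 0.591]
contact_force: [1.0, -0.4, -0.8]
gripper_width: 0.199
t: 13.6
eef_pos: [0.5427, -0.1359, 0.1556]
tool_rot: [-0.388, -0.59, -0.388, 0.592]
contact_force: [0.6, -0.3, -0.9]
gripper_width: 0.199
t: 13.9
eef_pos: [0.5437, -0.131, 0.1557]
tool_rot: [-0.389, -0.59, -0.39, 0.59]
contact_force: [-0.2, -0.2, -0.7]
gripper_width: 0.198
t 13.9 pos [ 0.5437 -0.131   0.1557] zyaw -113.13 F [-0.2 -0.2 -0.7] grip 16.8 q1,7 [ 0.23 -1.91]
shift mm [111.3   4.3   0.4]  turn units [-0.02 -0.    0.01] shift after turn [111.3   4.2   0.4]
```

```bash
python3 -m jog '30 4 0 0 0 0 5; 35 0 0 0 0 0 5; 25 0 0 0 0 0 5; 15 0 0 0 0 0 5; 0 0 0 0 0 0 5'
python3 -m jog '0 0 0 0 0 0 5; 0 0 0 0 0 0 5'
python3 - <<'E'
from h import *
go=__import__("go").go
s,d=snap("scene")
cv2.imwrite("pics/v4.png",cv2.resize(s[130:260,210:330],None,fx=4.5,fy=4.5,interpolation=cv2.INTER_CUBIC)[:,:,::-1])
go(.5474,-.133,.0444,-113)
E
```

```text
t: 14.4
eef_pos: [0.5464, -0.1326, 0.0494]
tool_rot: [-0.389, -0.589, -0.391, 0.591]
contact_force: [-0.4, 0.1, -1.8]
gripper_width: 0.198
t: 14.6
eef_pos: [0.549, -0.1341, 0.0526]
tool_rot: [0.39, 0.591, 0.389, -0.59]
contact_force: [-0.1, -0.7, -0.5]
gripper_width: 0.201
t 14.65 pos [ 0.5489 -0.1342  0.0526] zyaw -113.23 F [-0.1 -0.1 -1.3] grip 16.2 q1,7 [ 0.22 -1.93]
shift mm [ 8.2 -1.9 -0.5]  turn units [-0.04 -0.01 -0.02] shift after turn [ 8.2 -1.9 -0.5]
```

View pics/v4.png

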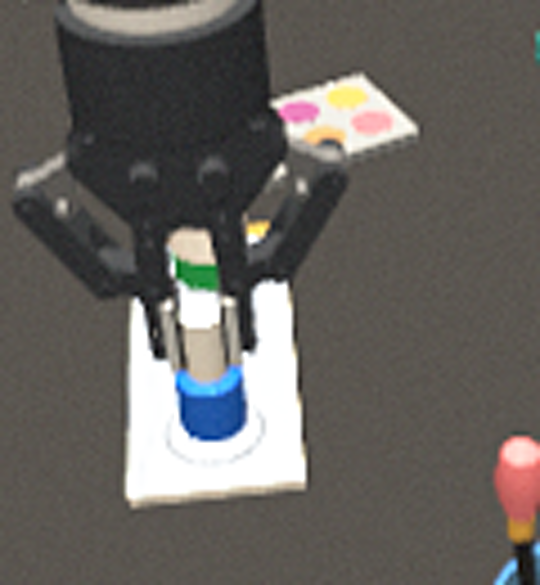

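```bash
python3 -m jog '4 -1 0 0 0 0 5; 3 0 0 0 0 0 5; 0 0 0 0 0 0 5; 0 0 0 0 0 0 5; 0 0 0 0 0 0 5'
python3 - <<'E'
from h import *
go=__import__("go").go
s,d=snap("scene")
cv2.imwrite("pics/v5.png",cv2.resize(s[180:250,220:310],None,fx=8,fy=8,interpolation=cv2.INTER_CUBIC)[:,:,::-1])
go(.5474,-.133,.0444,-113)
E
```

```text
t: 15.15
eef_pos: [0.5471, -0.1339, 0.0443]
tool_rot: [0.389, 0.591, 0.389, -0.59]
contact_force: [0.3, -0.4, 0.9]
gripper_width: 0.196
t 15.2 pos [ 0.5471 -0.1339  0.0443] zyaw -113.24 F [-0.2  0.7  2.3] grip 16.9 q1,7 [ 0.22 -1.93]
shift mm [-0.1 -0.1 -0.9]  turn units [-0.04 -0.   -0.  ] shift after turn [-0.1 -0.1 -0.9]
```

View pics/v5.png

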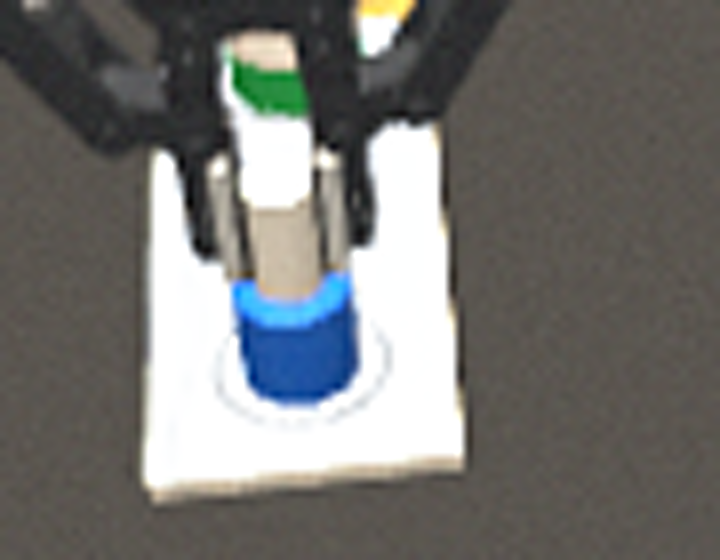

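The varnish sits within the ring, within about 1.5 mm of centre. Releasing.

```bash
python3 -m jog '0 0 0 0 0 0 22; 0 0 0 0 0 0 30; 0 0 0 0 0 0 40; 0 0 0 0 0 0 45; 0 0 0 0 0 0 45'
python3 -m jog '-10 0 0 0 0 0 45; -30 0 0 0 0 0 45; -40 0 0 0 0 0 45; -40 0 0 0 0 0 45; 0 0 0 0 0 0 45'
python3 go.py .608 -.271 .15 -113
```

```text
t: 15.7
eef_pos: [0.5469, -0.1338, 0.0441]
tool_rot: [-0.389, -0.59, -0.389, 0.59]
contact_force: [-0.1, -0.2, 0.1]
gripper_width: 0.53
t: 16.2
eef_pos: [0.5507, -0.1344, 0.1706]
tool_rot: [0.392, 0.593, 0.386, -0.588]
contact_force: [0.6, 1.0, 1.1]
gripper_width: 0.526
t 16.2 pos [ 0.5507 -0.1344  0.1706] zyaw -113.26 F [0.6 1.  1.1] grip 44.7 q1,7 [ 0.23 -1.9 ]
shift mm [ 21.5 106.4 102.9]  turn units [-0.04 -0.02 -0.1 ] shift after turn [ 20.6 106.1 103.3]
```

```bash
python3 -m jog '0 35 35 0 0 0 45; 0 35 35 0 0 0 45; 0 34 32 0 0 0 45; 0 0 0 0 0 0 45; 0 0 0 0 0 0 45'
python3 -m jog '15 0 0 0 0 0 45; 25 0 0 0 0 0 45; 0 0 0 0 0 0 45; 0 0 0 0 0 0 45'
python3 - <<'E'
from h import *
go=__import__("go").go
s,d=snap("scene")
cv2.imwrite("pics/r1.png",cv2.resize(s[150:300,130:270],None,fx=4,fy=4,interpolation=cv2.INTER_CUBIC)[:,:,::-1])
go(.608,-.2705,.03,-113)
E
```

```text
t: 16.7
eef_pos: [0.6018, -0.2698, 0.1638]
tool_rot: [-0.388, -0.591, -0.389, 0.591]
contact_force: [0.2, 1.1, 0.1]
gripper_width: 0.526
t: 17.1
eef_pos: [0.6017, -0.267, 0.1235]
tool_rot: [-0.389, -0.59, -0.39, 0.59]
contact_force: [0.6, 0.0, 1.1]
gripper_width: 0.524
t 17.15 pos [ 0.6024 -0.2676  0.1245] zyaw -113.16 F [-0.9  0.3 -0.3] grip 44.7 q1,7 [ 0.38 -1.7 ]
shift mm [94.5  6.3  0.5]  turn units [-0.03 -0.    0.  ] shift after turn [94.5  6.3  0.5]
```

View pics/r1.png

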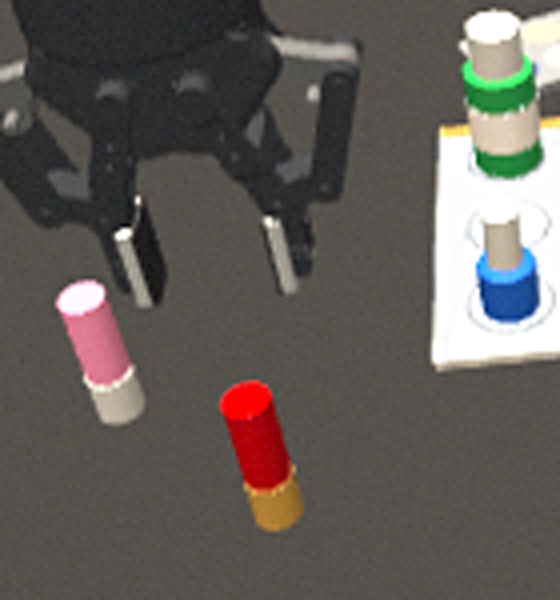

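```bash
python3 -m jog '15 5 0 0 0 0 45; 0 0 0 0 0 0 45; 0 0 0 0 0 0 45; 0 0 0 0 0 0 45'
python3 go.py .608 -.2705 .03 -113
python3 -m jog '25 0 0 0 0 0 45; 25 0 0 0 0 0 45; 15 0 0 0 0 0 45; 8 0 0 0 0 0 45; 0 0 0 0 0 0 45'
python3 -m jog '0 0 0 0 0 0 45; 0 0 0 0 0 0 45'
python3 - <<'E'
from h import *
go=__import__("go").go
s,d=snap("scene")
cv2.imwrite("pics/r2.png",cv2.resize(s[200:300,150:250],None,fx=5,fy=5,interpolation=cv2.INTER_CUBIC)[:,:,::-1])
go(.608,-.2705,.03,-113)
E
```

```text
t: 17.55
eef_pos: [0.607, -0.2706, 0.1094]
tool_rot: [0.389, 0.591, 0.389, -0.59]
contact_force: [-0.7, -0.2, 0.9]
gripper_width: 0.527
t 17.55 pos [ 0.607  -0.2706  0.1094] zyaw -113.24 F [-0.7 -0.2  0.9] grip 44.8 q1,7 [ 0.38 -1.7 ]
shift mm [79.4  0.9 -0.5]  turn units [-0.04 -0.   -0.  ] shift after turn [79.4  0.9 -0.5]
t: 18.05
eef_pos: [0.6063, -0.2704, 0.0354]
tool_rot: [-0.389, -0.59, -0.389, 0.591]
contact_force: [0.0, 0.5, 0.6]
gripper_width: 0.522
t: 18.25
eef_pos: [0.6077, -0.2709, 0.0374]
tool_rot: [0.39, 0.591, 0.388, -0.59]
contact_force: [0.7, -0.3, -0.1]
gripper_width: 0.529
t 18.3 pos [ 0.6076 -0.2708  0.0374] zyaw -113.24 F [-0.6 -0.1  0.6] grip 44.8 q1,7 [ 0.38 -1.71]
shift mm [ 7.4  0.2 -0.5]  turn units [-0.04 -0.   -0.02] shift after turn [ 7.4  0.2 -0.5]
```

View pics/r2.png

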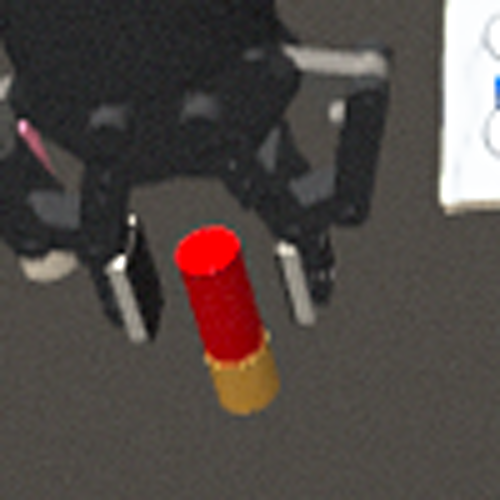

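```bash
python3 -m jog '7 0 0 0 0 0 40; 0 0 0 0 0 0 34; 0 0 0 0 0 0 30; 0 0 0 0 0 0 26; 0 0 0 0 0 0 22' 25
python3 -m jog '0 0 0 0 0 0 18; 0 0 0 0 0 0 10; 0 0 0 0 0 0 8; 0 0 0 0 0 0 8; 0 0 0 0 0 0 8'
python3 go.py .492 -.1095 .17 -113
```

```text
t: 18.8
eef_pos: [0.6069, -0.2706, 0.0293]
tool_rot: [0.389, 0.591, 0.389, -0.59]
contact_force: [0.3, -0.8, 0.3]
gripper_width: 0.258
t: 19.3
eef_pos: [0.6068, -0.2705, 0.0292]
tool_rot: [-0.389, -0.59, -0.389, 0.59]
contact_force: [0.9, 0.3, -0.4]
gripper_width: 0.23
t 19.3 pos [ 0.6068 -0.2705  0.0292] zyaw -113.24 F [ 0.9  0.3 -0.4] grip 19.6 q1,7 [ 0.38 -1.71]
shift mm [-140.8 -169.  -102.7]  turn units [-0.04  0.    0.  ] shift after turn [-140.8 -168.6 -103.4]
```

```bash
python3 -m jog '-10 0 0 0 0 0 8; -20 0 0 0 0 0 8; -35 0 0 0 0 0 8; -40 0 0 0 0 0 8; -35 0 0 0 0 0 8'
python3 -m jog '0 -30 -20 0 0 0 8; 0 -35 -22 0 0 0 8; 0 -35 -22 0 0 0 8; 0 -35 -22 0 0 0 8; 0 -30 -17 0 0 0 8'
python3 -m jog '0 0 0 0 0 0 8; 0 0 0 0 0 0 8'
python3 - <<'E'
from h import *
go=__import__("go").go
s,d=snap("scene")
cv2.imwrite("pics/r3.png",cv2.resize(s[80:240,190:330],None,fx=3.7,fy=3.7,interpolation=cv2.INTER_CUBIC)[:,:,::-1])
go(.492,-.1095,.0375,-113)
E
```

```text
t: 19.8
eef_pos: [0.607, -0.2706, 0.1719]
tool_rot: [0.389, 0.591, 0.389, -0.59]
contact_force: [0.1, 0.0, 0.5]
gripper_width: 0.224
t: 20.3
eef_pos: [0.4947, -0.1089, 0.17]
tool_rot: [0.39, 0.59, 0.389, -0.59]
contact_force: [0.1, 0.6, -0.2]
gripper_width: 0.226
t: 20.5
eef_pos: [0.496, -0.1106, 0.1702]
tool_rot: [0.39, 0.591, 0.389, -0.59]
contact_force: [1.0, -0.6, 0.3]
gripper_width: 0.225
t 20.55 pos [ 0.4966 -0.1114  0.1701] zyaw -113.25 F [ 0.4  0.3 -1.4] grip 19.2 q1,7 [ 0.22 -1.93]
shift mm [ 1.325e+02 -5.200e+00  1.000e-01]  turn units [-0.04 -0.   -0.02] shift after turn [132.6  -5.    0. ]
```

View pics/r3.png

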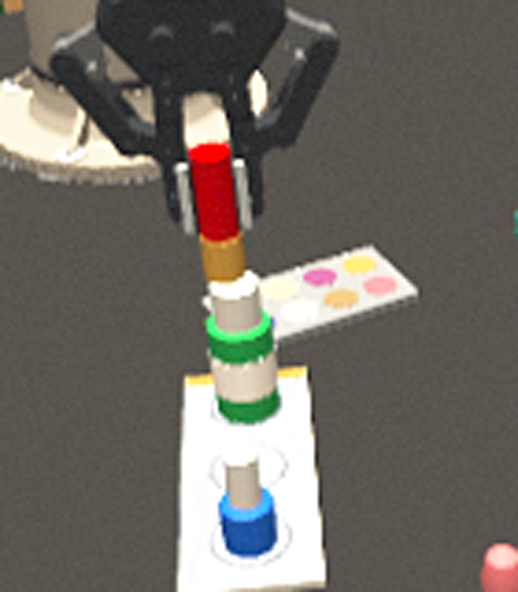

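```bash
python3 -m jog '0 -4 0 0 0 0 8; 0 0 0 0 0 0 8; 25 0 0 0 0 0 8; 25 0 0 0 0 0 8; 0 0 0 0 0 0 8'
python3 go.py .492 -.1095 .0375 -113
python3 -m jog '20 0 0 0 0 0 8; 20 0 0 0 0 0 8; 20 0 0 0 0 0 8; 12 0 0 0 0 0 8; 0 0 0 0 0 0 8'
python3 -m jog '0 0 0 0 0 0 8; 0 0 0 0 0 0 8'
python3 go.py .492 -.1095 .0375 -113
```

```text
t: 21.05
eef_pos: [0.49, -0.1095, 0.1165]
tool_rot: [-0.387, -0.589, -0.39, 0.592]
contact_force: [-0.8, 0.5, -0.4]
gripper_width: 0.229
t 21.05 pos [ 0.49   -0.1095  0.1165] zyaw -113.28 F [-0.8  0.5 -0.4] grip 19.5 q1,7 [ 0.21 -1.95]
shift mm [79.   2.3 -0.9]  turn units [-0.05  0.02  0.05] shift after turn [79.   1.9 -0.8]
t: 21.55
eef_pos: [0.4916, -0.1094, 0.0465]
tool_rot: [-0.388, -0.59, -0.389, 0.591]
contact_force: [0.6, -0.1, -0.7]
gripper_width: 0.228
t: 21.75
eef_pos: [0.4931, -0.1094, 0.0482]
tool_rot: [0.389, 0.591, 0.389, -0.59]
contact_force: [-0.7, -0.5, -0.3]
gripper_width: 0.227
t 21.75 pos [ 0.4931 -0.1094  0.0482] zyaw -113.24 F [-0.7 -0.5 -0.3] grip 19.3 q1,7 [ 0.2  -1.98]
shift mm [10.7 -1.   0.5]  turn units [-0.04 -0.   -0.02] shift after turn [10.7 -0.9  0.5]
```

```bash
python3 -m jog '5 0 0 0 0 0 8; 4 0 0 0 0 0 8; 0 0 0 0 0 0 8; 0 0 0 0 0 0 8; 0 0 0 0 0 0 8'
python3 - <<'E'
from h import *
go=__import__("go").go
s,d=snap("scene");t,_=snap("top")
a=cv2.resize(s[150:250,220:310],None,fx=5,fy=5,interpolation=cv2.INTER_CUBIC)
cv2.imwrite("pics/r4.png",a[:,:,::-1])
go(.492,-.1095,.0375,-113)
E
```

```text
t: 22.25
eef_pos: [0.4922, -0.1092, 0.0382]
tool_rot: [0.389, 0.59, 0.389, -0.59]
contact_force: [0.3, -0.1, -0.6]
gripper_width: 0.228
t 22.35 pos [ 0.4922 -0.1092  0.0383] zyaw -113.24 F [-0.1  0.4 -1.1] grip 19.6 q1,7 [ 0.2  -1.98]
shift mm [ 0.8 -0.1  0.3]  turn units [-0.04 -0.   -0.  ] shift after turn [ 0.8 -0.1  0.3]
```

View pics/r4.png

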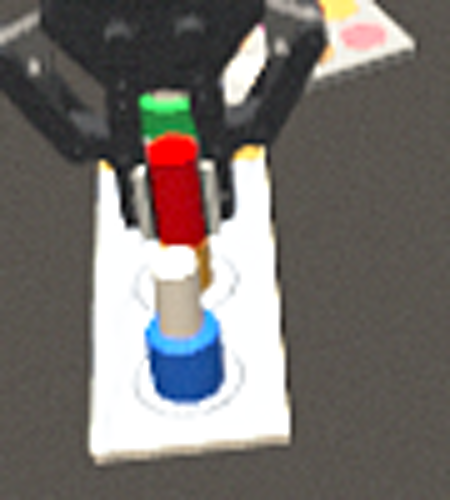

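```bash
python3 -m jog '0.6 0 0 0 0 0 8; 0.4 0 0 0 0 0 8; 0 0 0 0 0 0 8; 0 0 0 0 0 0 8'
python3 -m jog '0 0 0 0 0 0 20; 0 0 0 0 0 0 22; 0 0 0 0 0 0 26; 0 0 0 0 0 0 32; 0 0 0 0 0 0 40'
python3 go.py .492 -.1095 .0375 -113
python3 -m jog '-5 0 0 0 0 0 45; -15 0 0 0 0 0 45; -30 0 0 0 0 0 45; -40 0 0 0 0 0 45; -45 0 0 0 0 0 45'
python3 go.py .6245 .3 .15 -113
```

```text
t: 22.75
eef_pos: [0.4921, -0.1092, 0.0372]
tool_rot: [-0.389, -0.59, -0.389, 0.59]
contact_force: [-0.0, 1.4, -0.6]
gripper_width: 0.229
t: 23.25
eef_pos: [0.4922, -0.1092, 0.0372]
tool_rot: [0.389, 0.59, 0.389, -0.59]
contact_force: [-0.3, -0.2, 0.2]
gripper_width: 0.472
t 23.25 pos [ 0.4922 -0.1092  0.0372] zyaw -113.24 F [-0.3 -0.2  0.2] grip 40.1 q1,7 [ 0.2  -1.98]
shift mm [-0.3 -0.1  0.3]  turn units [-0.04 -0.   -0.  ] shift after turn [-0.3 -0.1  0.3]
t: 23.75
eef_pos: [0.4912, -0.1091, 0.1732]
tool_rot: [-0.389, -0.59, -0.39, 0.591]
contact_force: [0.8, 0.0, 0.3]
gripper_width: 0.526
t 23.75 pos [ 0.4912 -0.1091  0.1732] zyaw -113.23 F [0.8 0.  0.3] grip 44.7 q1,7 [ 0.22 -1.93]
shift mm [  23.1  -38.8 -428.5]  turn units [-0.04  0.    0.02] shift after turn [  23.2  -37.1 -428.6]
```

```bash
python3 -m jog '0 0 -45 0 0 0 85; 0 -5 -45 0 0 0 85; 0 -5 -45 0 0 0 85; 0 -5 -45 0 0 0 85; 0 -5 -45 0 0 0 85'
python3 -m jog '0 -5 -45 0 0 0 85; 0 -5 -45 0 0 0 85; 0 -5 -45 0 0 0 85; 0 -3 -45 0 0 0 85; 0 0 -24 0 0 0 85'
python3 -m jog '0 0 0 0 0 0 85; 0 0 0 0 0 0 85'
python3 - <<'E'
from h import *
go=__import__("go").go
s,d=snap("scene","s5");t,_=snap("top","t5")
go(.625,.301,.1,-113)
for k,x,y,z in(("lotion",.437,-.086,.008),("varnish",.547,-.133,.008),("red",.492,-.109,.008),("pink",.509,-.315,0)):
  pass
a=cv2.resize(s[140:260,210:330],None,fx=3,fy=3,interpolation=cv2.INTER_CUBIC)
b=cv2.resize(t[150:260,320:430],(360,360),interpolation=cv2.INTER_CUBIC)
cv2.imwrite("pics/tray5.png",np.hstack([a,b])[:,:,::-1])
E
```

```text
t: 24.25
eef_pos: [0.5628, 0.1071, 0.1727]
tool_rot: [0.389, 0.591, 0.389, -0.59]
contact_force: [1.0, -0.2, -0.4]
gripper_width: 0.992
t: 24.75
eef_pos: [0.6259, 0.3051, 0.1725]
tool_rot: [0.39, 0.59, 0.391, -0.589]
contact_force: [0.7, -0.0, 0.6]
gripper_width: 0.994
t: 24.95
eef_pos: [0.6262, 0.2998, 0.1719]
tool_rot: [-0.389, -0.59, -0.389, 0.591]
contact_force: [0.4, -0.0, 0.1]
gripper_width: 0.998
t 25.05 pos [0.6266 0.298  0.1722] zyaw -113.34 F [-0.3 -0.3 -0.3] grip 84.9 q1,7 [-0.37 -2.63]
shift mm [72.2 -2.7 -2.2]  turn units [-0.06  0.01 -0.  ] shift after turn [72.2 -2.6 -2.2]
```

View pics/tray5.png

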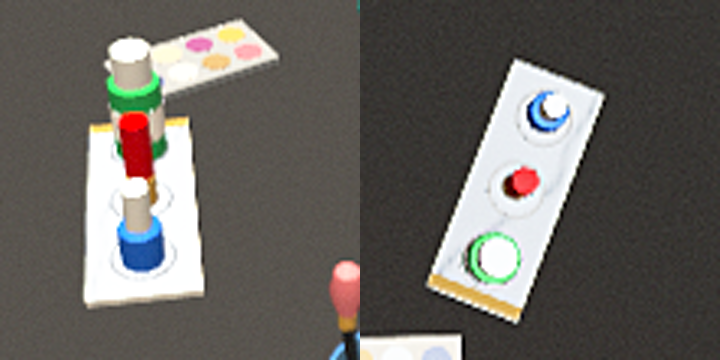

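View pics/s5.png

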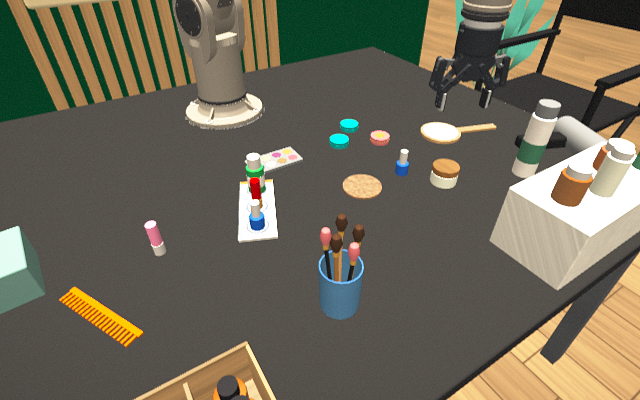

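All three stand in their rings (scene: lotion (255,175), red (256,193), varnish (257,217)), and the pink lipstick (155,238) is untouched. Now the jar at (445,174).

```bash
python3 -m jog '30 -2 -2 0 0 0 85; 35 0 0 0 0 0 85; 0 0 0 0 0 0 85; 0 0 0 0 0 0 85; 0 0 0 0 0 0 85'
python3 - <<'E'
from h import *
go=__import__("go").go
s,d=snap("scene")
cv2.imwrite("pics/j1.png",cv2.resize(s[80:210,380:510],None,fx=4,fy=4,interpolation=cv2.INTER_CUBIC)[:,:,::-1])
go(.625,.301,.004,-113)
E
```

```text
t: 25.55
eef_pos: [0.6268, 0.3025, 0.1095]
tool_rot: [0.389, 0.592, 0.389, -0.59]
contact_force: [0.4, 0.1, -0.4]
gripper_width: 0.994
t 25.6 pos [0.6268 0.3028 0.1096] zyaw -113.29 F [ 0.2 -0.6  0.6] grip 84.4 q1,7 [-0.38 -2.65]
shift mm [105.6  -1.2   2.6]  turn units [-0.05 -0.03 -0.02] shift after turn [105.6  -1.    2.3]
```

View pics/j1.png

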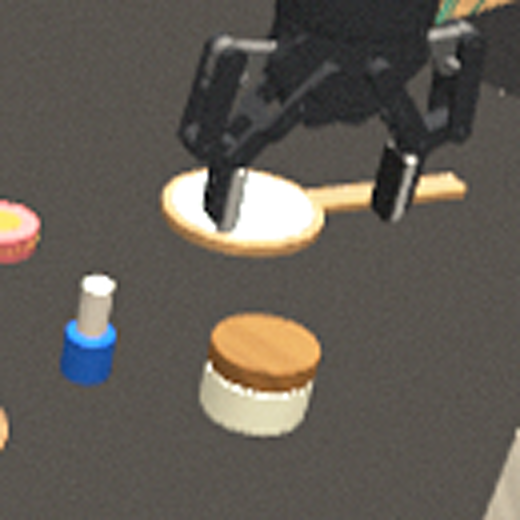

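Run:
```python
from h import *
o,r=state();M=r.as_matrix();p=o["eef_pos"]
for s in(-1,1):
    q=p+M[:,2]*s*.0425+M[:,1]*.011-M[:,0]*.013
    print((proj("scene",q)-[380,80])*4)
print((proj("scene",[.625,.301,.122])-[380,80])*4,(proj("scene",[.625,.301,.044])-[380,80])*4)
```

```text
[387.74248447 221.12900458]
[235.20574753 233.39203304]
[297.86391865 217.64238218] [267.89640994 339.32080412]
```

```bash
python3 -m jog '20 -1 2 0 0 0 85; 25 0 0 0 0 0 85; 0 0 0 0 0 0 85; 0 0 0 0 0 0 85'
python3 - <<'E'
from h import *
go=__import__("go").go
s,d=snap("scene")
cv2.imwrite("pics/j2.png",cv2.resize(s[100:210,390:500],None,fx=4,fy=4,interpolation=cv2.INTER_CUBIC)[:,:,::-1])
go(.625,.301,.004,-113)
E
```

```text
t: 26.0
eef_pos: [0.6243, 0.3014, 0.0635]
tool_rot: [0.389, 0.591, 0.389, -0.59]
contact_force: [0.4, -0.0, 0.6]
gripper_width: 0.995
t 26.05 pos [0.6248 0.3017 0.0641] zyaw -113.25 F [ 0.2 -0.4 -0.8] grip 84.5 q1,7 [-0.39 -2.66]
shift mm [60.1  0.4  0.7]  turn units [-0.04 -0.02 -0.01] shift after turn [60.1  0.5  0.6]
```

View pics/j2.png

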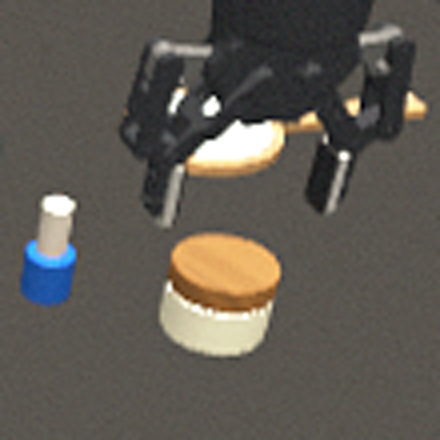

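```bash
python3 -m jog '20 0 1 0 0 0 85; 20 0 0 0 0 0 85; 12 0 0 0 0 0 85; 6 0 0 0 0 0 85; 0 0 0 0 0 0 85'
python3 -m jog '0 0 0 0 0 0 85; 0 0 0 0 0 0 85'
python3 go.py .625 .301 .004 -113
python3 -m jog '0 0 0 0 0 0 75; 0 0 0 0 0 0 68; 0 0 0 0 0 0 60; 0 0 0 0 0 0 50; 0 0 0 0 0 0 45' 45
python3 -m jog '0 0 0 0 0 0 45; 0 0 0 0 0 0 45; 0 0 0 0 0 0 45'
python3 - <<'E'
from h import *
go=__import__("go").go
s,d=snap("scene")
cv2.imwrite("pics/j3.png",cv2.resize(s[120:200,400:480],None,fx=5,fy=5,interpolation=cv2.INTER_CUBIC)[:,:,::-1])
go(.544,.1265,.1,-113)
E
```

```text
t: 26.55
eef_pos: [0.6234, 0.3003, 0.0043]
tool_rot: [-0.389, -0.59, -0.389, 0.59]
contact_force: [0.1, 0.1, -0.1]
gripper_width: 0.998
t: 26.75
eef_pos: [0.6241, 0.3007, 0.0053]
tool_rot: [0.389, 0.591, 0.389, -0.59]
contact_force: [-0.3, -0.7, -0.0]
gripper_width: 0.999
t 26.75 pos [0.6241 0.3007 0.0053] zyaw -113.24 F [-0.3 -0.7 -0. ] grip 84.9 q1,7 [-0.4  -2.68]
shift mm [ 1.3  0.7 -0.7]  turn units [-0.04 -0.01 -0.01] shift after turn [ 1.3  0.7 -0.7]
t: 27.25
eef_pos: [0.6237, 0.3005, 0.0048]
tool_rot: [0.389, 0.591, 0.389, -0.59]
contact_force: [-0.9, -0.2, 5.0]
gripper_width: 0.693
t: 27.55
eef_pos: [0.6237, 0.3005, 0.0048]
tool_rot: [0.389, 0.591, 0.389, -0.59]
contact_force: [-0.8, -0.2, 5.2]
gripper_width: 0.692
t 27.6 pos [0.6237 0.3005 0.0048] zyaw -113.24 F [-0.3 -0.9  4.9] grip 59.0 q1,7 [-0.4  -2.68]
shift mm [-95.3  -4.5 191.3]  turn units [-0.04 -0.01 -0.01] shift after turn [-95.2  -5.4 191.3]
```

View pics/j3.png

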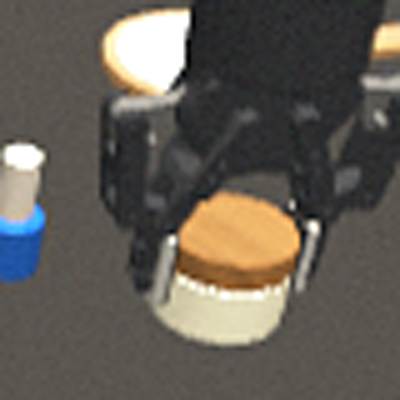

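```bash
python3 -m jog '-10 0 0 0 0 0 45; -25 0 0 0 0 0 45; -30 0 0 0 0 0 45; -30 0 0 0 0 0 45; -10 0 0 0 0 0 45'
python3 -m jog '0 0 40 0 0 0 45; 0 -1 40 0 0 0 45; 0 -2 40 0 0 0 45; 0 -2 40 0 0 0 45; 0 0 30 0 0 0 45'
python3 -m jog '0 0 0 0 0 0 45; 0 0 0 0 0 0 45; 0 0 0 0 0 0 45'
python3 go.py .5433 .1268 .0098 -113
```

```text
t: 28.1
eef_pos: [0.6247, 0.301, 0.1126]
tool_rot: [0.389, 0.592, 0.389, -0.589]
contact_force: [0.4, 1.2, -1.4]
gripper_width: 0.69
t: 28.6
eef_pos: [0.5415, 0.1246, 0.108]
tool_rot: [-0.389, -0.59, -0.389, 0.592]
contact_force: [0.1, -0.1, -2.0]
gripper_width: 0.692
t: 28.9
eef_pos: [0.544, 0.1289, 0.109]
tool_rot: [0.389, 0.59, 0.39, -0.59]
contact_force: [-0.3, 0.2, -2.7]
gripper_width: 0.69
t 28.9 pos [0.544  0.1289 0.109 ] zyaw -113.16 F [-0.3  0.2 -2.7] grip 58.6 q1,7 [-0.15 -2.45]
shift mm [99.2  0.3  2.3]  turn units [-0.03 -0.01  0.  ] shift after turn [99.2  0.2  2.2]
```

```bash
python3 -m jog '30 0 2 0 0 0 45; 30 0 0 0 0 0 45; 20 0 0 0 0 0 45; 11 0 0 0 0 0 45; 0 0 0 0 0 0 45'
python3 -m jog '0 0 0 0 0 0 45; 0 0 0 0 0 0 45; 0 0 0 0 0 0 45'
python3 - <<'E'
from h import *
go=__import__("go").go
s,d=snap("scene")
cv2.imwrite("pics/j4.png",cv2.resize(s[130:210,320:400],None,fx=6,fy=6,interpolation=cv2.INTER_CUBIC)[:,:,::-1])
go(.5433,.1268,.0098,-113)
E
```

```text
t: 29.4
eef_pos: [0.5422, 0.1267, 0.0167]
tool_rot: [-0.389, -0.589, -0.39, 0.591]
contact_force: [0.1, 0.4, -1.5]
gripper_width: 0.692
t: 29.7
eef_pos: [0.5439, 0.1261, 0.0193]
tool_rot: [0.389, 0.591, 0.389, -0.59]
contact_force: [0.6, 0.4, -1.7]
gripper_width: 0.691
t 29.75 pos [0.5437 0.126  0.0191] zyaw -113.24 F [-0.6  0.7 -0.7] grip 59.0 q1,7 [-0.18 -2.5 ]
shift mm [ 9.3 -0.7 -0.6]  turn units [-0.04 -0.01 -0.01] shift after turn [ 9.3 -0.7 -0.6]
```

View pics/j4.png

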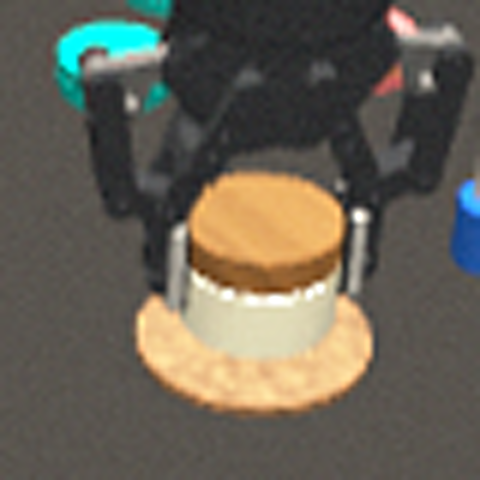

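```bash
python3 -m jog '5 0 0 0 0 0 45; 3.5 -0.5 -0.5 0 0 0 45; 0 0 0 0 0 0 45; 0 0 0 0 0 0 45; 0 0 0 0 0 0 45'
python3 - <<'E'
from h import *
go=__import__("go").go
s,d=snap("scene")
im=cv2.resize(s[140:210,320:400],None,fx=8,fy=8,interpolation=cv2.INTER_CUBIC)[:,:,::-1].copy()
a=np.linspace(0,6.28,80)
def draw(x,y,rr,z,c):
    uv=np.array([(proj("scene",[x+rr*np.cos(t),y+rr*np.sin(t),z])-[320,140]+.5)*8-.5 for t in a]);cv2.polylines(im,[uv.round().astype(int)],True,c,1)
draw(.543,.1257,.045,.005,(0,0,255)); draw(.543,.1257,.03,.006,(255,0,0)); draw(.543,.1257,.03,.050,(255,0,0))
cv2.imwrite("pics/j5.png",im)
go(.5433,.1268,.0098,-113)
E
```

```text
t: 30.25
eef_pos: [0.5429, 0.1263, 0.0097]
tool_rot: [0.389, 0.591, 0.389, -0.59]
contact_force: [-0.4, -0.8, 1.6]
gripper_width: 0.694
t 30.3 pos [0.5429 0.1263 0.0097] zyaw -113.25 F [ 0.6 -0.9  1.7] grip 58.5 q1,7 [-0.18 -2.5 ]
shift mm [-0.1  0.2 -0.6]  turn units [-0.04  0.   -0.  ] shift after turn [-0.1  0.2 -0.6]
```

View pics/j5.png

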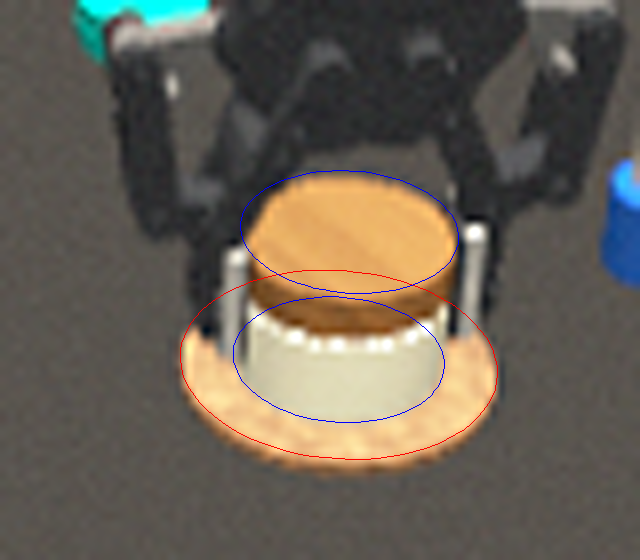

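The jar is about 1.5 mm right of the mat centre in the view. I'll nudge it before letting go.

```bash
python3 -m jog '-1 0 1.5 0 0 0 45; 0 0 0 0 0 0 45; 1 0 0 0 0 0 45; 0 0 0 0 0 0 45; 0 0 0 0 0 0 45'
python3 -m jog '0 0 0 0 0 0 62; 0 0 0 0 0 0 68; 0 0 0 0 0 0 75; 0 0 0 0 0 0 85; 0 0 0 0 0 0 85'
python3 -m jog '-10 0 0 0 0 0 85; -25 0 0 0 0 0 85; -40 0 0 0 0 0 85; -40 0 0 0 0 0 85; -20 0 0 0 0 0 85'
python3 go.py .4 .2925 .1 -113
```

```text
t: 30.8
eef_pos: [0.542, 0.1251, 0.0098]
tool_rot: [-0.389, -0.59, -0.389, 0.591]
contact_force: [-1.8, -1.0, 2.4]
gripper_width: 0.689
t: 31.3
eef_pos: [0.5422, 0.1251, 0.0097]
tool_rot: [0.389, 0.59, 0.389, -0.59]
contact_force: [0.4, -0.4, -0.7]
gripper_width: 0.996
t: 31.8
eef_pos: [0.5437, 0.1257, 0.149]
tool_rot: [0.39, 0.592, 0.389, -0.589]
contact_force: [0.5, 0.4, 1.2]
gripper_width: 0.99
t 31.8 pos [0.5437 0.1257 0.149 ] zyaw -113.24 F [0.5 0.4 1.2] grip 84.2 q1,7 [-0.13 -2.43]
shift mm [  48.5 -198.1  -96.4]  turn units [-0.04 -0.03 -0.04] shift after turn [  49.  -197.5  -97.4]
```

```bash
python3 -m jog '0 -10 0 -1 0 0 85; 0 -10 0 -1 0 0 85; 0 -10 0 -1 0 0 85; 0 -10 0 -1 0 0 85; 0 -10 0 -1 0 0 85'
python3 go.py .401 .2935 .1 -83
```

```text
t: 32.3
eef_pos: [0.4933, 0.1349, 0.1455]
tool_rot: [0.53, 0.469, 0.529, -0.468]
contact_force: [0.3, 0.9, 0.5]
gripper_width: 0.994
t 32.3 pos [0.4933 0.1349 0.1455] zyaw -82.97 F [0.3 0.9 0.5] grip 84.5 q1,7 [-0.07 -2.  ]
shift mm [  45.4  -72.2 -168.7]  turn units [ 0.    0.   -0.01] shift after turn [  45.5  -72.3 -168.7]
```

```bash
python3 -m jog '0 -17 -35 0 0 0 85; 0 -17 -40 0 0 0 85; 0 -17 -40 0 0 0 85; 0 -17 -40 0 0 0 85; 0 -4 -12 0 0 0 85'
python3 -m jog '30 0 0 0 0 0 85; 10 0 0 0 0 0 85; 0 0 0 0 0 0 85; 0 0 0 0 0 0 85'
python3 - <<'E'
from h import *
go=__import__("go").go
s,d=snap("scene","c1");t,_=snap("top")
I=dict(scene=s,top=t)
cv2.imwrite("pics/c1c.png",np.hstack([cv2.resize(s[70:210,310:450],None,fx=2.8,fy=2.8),cv2.resize(t[160:300,150:290],None,fx=2.8,fy=2.8)])[:,:,::-1])
go(.401,.2935,.002,-83)
E
```

```text
t: 32.8
eef_pos: [0.3996, 0.2967, 0.1459]
tool_rot: [0.53, 0.469, 0.531, -0.467]
contact_force: [0.6, 0.3, -0.3]
gripper_width: 0.995
t: 33.2
eef_pos: [0.403, 0.2914, 0.1051]
tool_rot: [0.528, 0.47, 0.528, -0.47]
contact_force: [0.4, -0.2, 1.1]
gripper_width: 0.995
t 33.3 pos [0.4033 0.2919 0.1056] zyaw -83.31 F [-0.3 -0.4  0.1] grip 84.3 q1,7 [-0.39 -2.43]
shift mm [103.6  -2.3  -1.8]  turn units [-0.05 -0.   -0.01] shift after turn [103.6  -2.1  -1.9]
```

View pics/c1c.png

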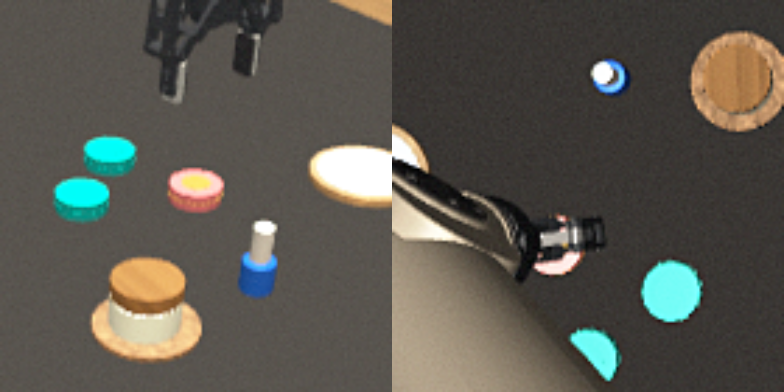

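```bash
python3 -m jog '25 -2 -2 0 0 0 85; 25 0 0 0 0 0 85; 15 0 0 0 0 0 85; 0 0 0 0 0 0 85; 0 0 0 0 0 0 85'
python3 go.py .401 .2935 .001 -83
python3 -m jog '20 0 0 0 0 0 85; 10 0 0 0 0 0 85; 0 0 0 0 0 0 85; 0 0 0 0 0 0 85; 0 0 0 0 0 0 85'
python3 - <<'E'
from h import *
go=__import__("go").go
s,d=snap("scene")
cv2.imwrite("pics/c2.png",cv2.resize(s[80:180,330:430],None,fx=5,fy=5,interpolation=cv2.INTER_CUBIC)[:,:,::-1])
go(.401,.2935,.001,-83)
E
```

```text
t: 33.8
eef_pos: [0.4008, 0.294, 0.0404]
tool_rot: [0.529, 0.47, 0.528, -0.469]
contact_force: [1.5, 0.7, 0.3]
gripper_width: 0.996
t 33.8 pos [0.4008 0.294  0.0404] zyaw -83.26 F [1.5 0.7 0.3] grip 84.7 q1,7 [-0.44 -2.51]
shift mm [39.4  0.1  0.6]  turn units [-0.04 -0.   -0.01] shift after turn [39.4  0.1  0.5]
t: 34.3
eef_pos: [0.4007, 0.2942, 0.0105]
tool_rot: [0.529, 0.47, 0.529, -0.469]
contact_force: [0.8, -0.1, -0.2]
gripper_width: 0.997
t 34.35 pos [0.4007 0.2942 0.0104] zyaw -83.24 F [ 0.4 -0.4  0.5] grip 84.8 q1,7 [-0.47 -2.55]
shift mm [9.4 0.2 0.7]  turn units [-0.04 -0.01 -0.01] shift after turn [9.4 0.2 0.7]
```

View pics/c2.png

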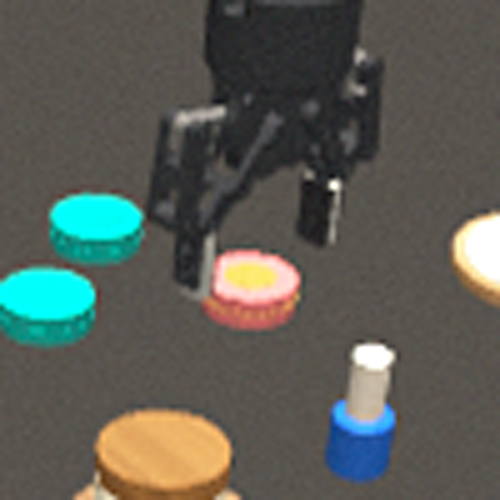

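```bash
python3 -m jog '5 0 0 0 0 0 85; 4 0 0 0 0 0 75; 0 0 0 0 0 0 65; 0 0 0 0 0 0 58; 0 0 0 0 0 0 50' 35
python3 -m jog '0 0 0 0 0 0 40; 0 0 0 0 0 0 40; 0 0 0 0 0 0 40; 0 0 0 0 0 0 40'
python3 - <<'E'
from h import *
go=__import__("go").go
s,d=snap("scene")
cv2.imwrite("pics/c3.png",cv2.resize(s[100:180,340:420],None,fx=6,fy=6,interpolation=cv2.INTER_CUBIC)[:,:,::-1])
go(.401,.2935,.12,-83)
E
```

```text
t: 34.85
eef_pos: [0.4002, 0.2938, 0.0009]
tool_rot: [0.529, 0.47, 0.529, -0.47]
contact_force: [-0.6, -0.2, 2.2]
gripper_width: 0.592
t: 35.25
eef_pos: [0.4002, 0.2938, 0.0009]
tool_rot: [0.529, 0.47, 0.529, -0.47]
contact_force: [-1.3, -1.8, 5.8]
gripper_width: 0.595
t 35.3 pos [0.4002 0.2938 0.0009] zyaw -83.24 F [-1.7 -1.2  5.7] grip 50.3 q1,7 [-0.48 -2.56]
shift mm [-119.1    0.8    0.4]  turn units [-0.04  0.   -0.  ] shift after turn [-119.1    0.8    0.4]
```

View pics/c3.png

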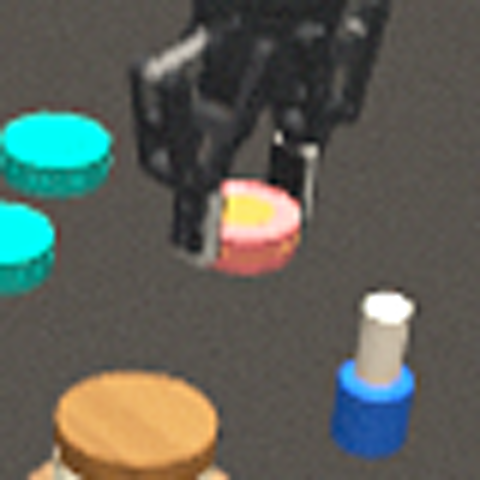

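```bash
python3 -m jog '-5 0 0 0 0 0 40; -20 0 0 0 0 0 40; -35 0 0 0 0 0 40; -40 0 0 0 0 0 40; -30 0 0 0 0 0 40'
python3 -m jog '0 0 0 0 0 0 40; 0 0 0 0 0 0 40'
python3 - <<'E'
from h import *
go=__import__("go").go
s,d=snap("scene");t,_=snap("top")
cv2.imwrite("pics/c4.png",cv2.resize(s[60:210,310:450],None,fx=4,fy=4,interpolation=cv2.INTER_CUBIC)[:,:,::-1])
I=dict(scene=s,top=t)
# jar vs mat: lid colour edges - fit jar+mat union and lid by depth
for n,img,dd in(("scene",s,d),("top",t,_)):
    W=cloud(n,dd);P=W[(abs(W[...,2]-.049)<.004)&(np.hypot(W[...,0]-.543,W[...,1]-.126)<.045)]
    c,r=cv2.minEnclosingCircle((P[:,:2]*1000).astype(np.float32));print(n,"lid",P.mean(0).round(4),np.median(P[:,2]).round(4),c,r,len(P))
    for nm,o in(("mat",[(.045,0,.005),(.03,.005,.049)]),):
        f=fit(I,o,.543,.126);[print(nm,k,v.round(4)) for k,v in f.items()] if n=="top" else 0
go(.5425,.126,.12,-83)
E
```

```text
t: 35.8
eef_pos: [0.4005, 0.2942, 0.1329]
tool_rot: [0.529, 0.47, 0.529, -0.469]
contact_force: [0.8, 0.8, -0.9]
gripper_width: 0.594
t: 36.0
eef_pos: [0.4006, 0.2938, 0.1312]
tool_rot: [0.529, 0.47, 0.528, -0.469]
contact_force: [0.5, -0.2, -0.9]
gripper_width: 0.592
scene lid [0.5446 0.1224 0.0473] 0.0474 (542.8760375976562, 123.24580383300781) 30.326623916625977 332
top lid [0.5428 0.125  0.0486] 0.0487 (542.80712890625, 125.10794067382812) 29.972545623779297 423
mat top [ 0.5448  0.1266 15.5264]
mat scene [ 0.5427  0.1247 18.0238]
mat both [5.44100e-01 1.25500e-01 4.86000e-02 6.59063e+01]
t 36.1 pos [0.3997 0.2931 0.1297] zyaw -83.24 F [-0.1 -0.9 -1.7] grip 50.2 q1,7 [-0.37 -2.42]
shift mm [  9.7 122.2 182.7]  turn units [-0.04  0.01  0.01] shift after turn [  9.7 121.4 183.2]
```

View pics/c4.png

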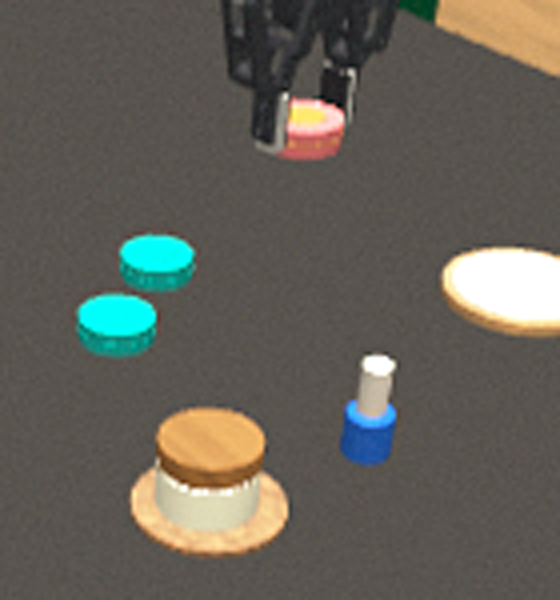

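```bash
python3 -m jog '0 24 35 0 0 0 40; 0 26 38 0 0 0 40; 0 26 38 0 0 0 40; 0 26 38 0 0 0 40; 0 20 34 0 0 0 40'
python3 -m jog '0 0 0 0 0 0 40; 0 0 0 0 0 0 40; 0 0 0 0 0 0 40'
python3 go.py .542 .126 .050 -83
```

```text
t: 36.6
eef_pos: [0.5436, 0.124, 0.129]
tool_rot: [0.528, 0.469, 0.529, -0.471]
contact_force: [1.6, 0.6, -1.1]
gripper_width: 0.591
t: 36.9
eef_pos: [0.5416, 0.1275, 0.1296]
tool_rot: [0.528, 0.469, 0.53, -0.47]
contact_force: [0.1, 0.4, -1.3]
gripper_width: 0.595
t 36.9 pos [0.5416 0.1275 0.1296] zyaw -83.14 F [ 0.1  0.4 -1.3] grip 50.5 q1,7 [-0.04 -1.98]
shift mm [79.6  0.4  1.6]  turn units [-0.02 -0.    0.02] shift after turn [79.6  0.2  1.6]
```

```bash
python3 -m jog '30 0 1 0 0 0 40; 25 0 0 0 0 0 40; 10 0 0 0 0 0 40; 0 0 0 0 0 0 40; 0 0 0 0 0 0 40'
python3 -m jog '0 0 0 0 0 0 40; 0 0 0 0 0 0 40'
python3 - <<'E'
from h import *
go=__import__("go").go
s,d=snap("scene")
cv2.imwrite("pics/c5.png",cv2.resize(s[120:210,320:410],None,fx=6,fy=6,interpolation=cv2.INTER_CUBIC)[:,:,::-1])
go(.542,.126,.050,-83)
E
```

```text
t: 37.4
eef_pos: [0.5432, 0.1264, 0.0663]
tool_rot: [0.529, 0.47, 0.529, -0.469]
contact_force: [-0.2, -0.9, -1.4]
gripper_width: 0.593
t: 37.6
eef_pos: [0.5438, 0.1258, 0.0668]
tool_rot: [0.529, 0.47, 0.528, -0.469]
contact_force: [-0.4, 0.1, -0.7]
gripper_width: 0.594
t 37.65 pos [0.5437 0.1256 0.0666] zyaw -83.24 F [-0.2 -0.1 -1.6] grip 50.3 q1,7 [-0.06 -2.03]
shift mm [16.6 -1.7 -0.6]  turn units [-0.04 -0.   -0.02] shift after turn [16.6 -1.6 -0.6]
```

View pics/c5.png

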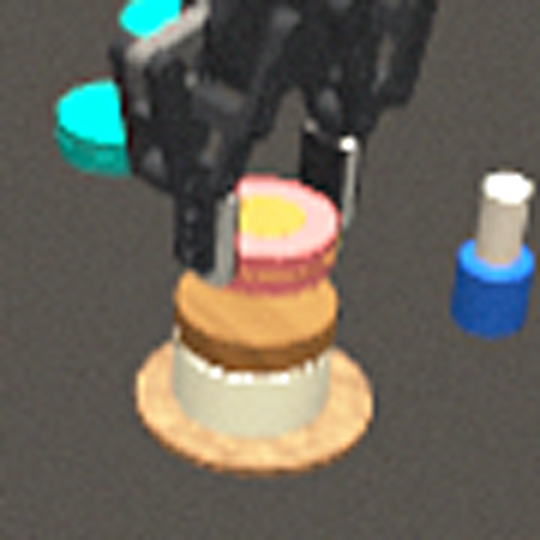

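```bash
python3 -m jog '8 -1 0 0 0 0 40; 6 0 0 0 0 0 40; 0 0 0 0 0 0 40; 0 0 0 0 0 0 40; 0 0 0 0 0 0 40'
python3 - <<'E'
from h import *
go=__import__("go").go
s,d=snap("scene")
cv2.imwrite("pics/c6.png",cv2.resize(s[140:200,330:390],None,fx=9,fy=9,interpolation=cv2.INTER_CUBIC)[:,:,::-1])
go(.542,.126,.050,-83)
E
```

```text
t: 38.15
eef_pos: [0.5421, 0.1254, 0.0517]
tool_rot: [0.529, 0.47, 0.529, -0.47]
contact_force: [0.2, -0.4, -0.4]
gripper_width: 0.593
t 38.2 pos [0.5422 0.1254 0.0518] zyaw -83.24 F [-0.2 -0.3 -1.2] grip 50.5 q1,7 [-0.07 -2.04]
shift mm [ 1.8 -0.1 -0.6]  turn units [-0.04 -0.   -0.  ] shift after turn [ 1.8 -0.1 -0.6]
```

View pics/c6.png

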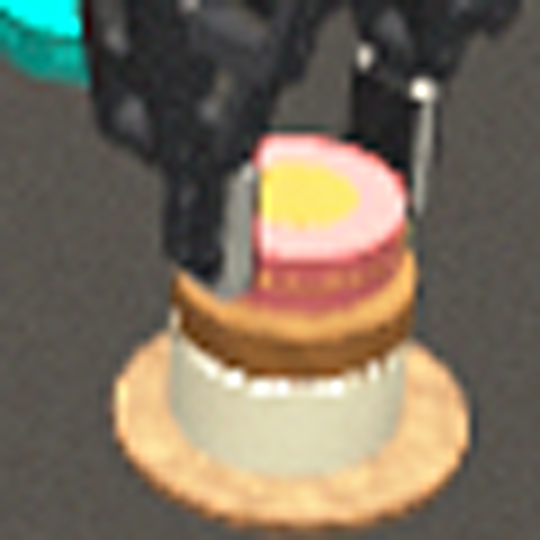

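The compact looks about 2 mm off the lid centre, away from the camera and to the right. Nudging before release.

```bash
python3 -m jog '0 1 2 0 0 0 40; 0.8 0 0 0 0 0 40; 0 0 0 0 0 0 40; 0 0 0 0 0 0 40; 0 0 0 0 0 0 40'
python3 - <<'E'
from h import *
go=__import__("go").go
s,d=snap("scene")
im=cv2.resize(s[140:200,330:390],None,fx=9,fy=9,interpolation=cv2.INTER_CUBIC)[:,:,::-1].copy()
a=np.linspace(0,6.28,80)
def draw(x,y,rr,z,c):
    uv=np.array([(proj("scene",[x+rr*np.cos(t),y+rr*np.sin(t),z])-[330,140]+.5)*9-.5 for t in a]);cv2.polylines(im,[uv.round().astype(int)],True,c,1)
x,y=.5425,.1245
draw(x,y,.03,.049,(255,0,0));draw(x,y,.03,.033,(255,0,0));draw(x,y,.03,.005,(255,0,0));draw(x,y,.026,.05,(0,255,0));draw(x,y,.026,.068,(0,255,0))
cv2.imwrite("pics/c7.png",im)
go(.542,.126,.050,-83)
E
```

```text
t: 38.7
eef_pos: [0.5433, 0.1235, 0.0509]
tool_rot: [0.529, 0.47, 0.529, -0.47]
contact_force: [0.5, -0.6, -1.4]
gripper_width: 0.597
t 38.75 pos [0.5433 0.1235 0.0509] zyaw -83.24 F [ 0.2  1.1 -0.2] grip 50.2 q1,7 [-0.07 -2.03]
shift mm [ 0.9 -1.  -2.6]  turn units [-0.04 -0.   -0.  ] shift after turn [ 0.9 -1.  -2.6]
```

View pics/c7.png

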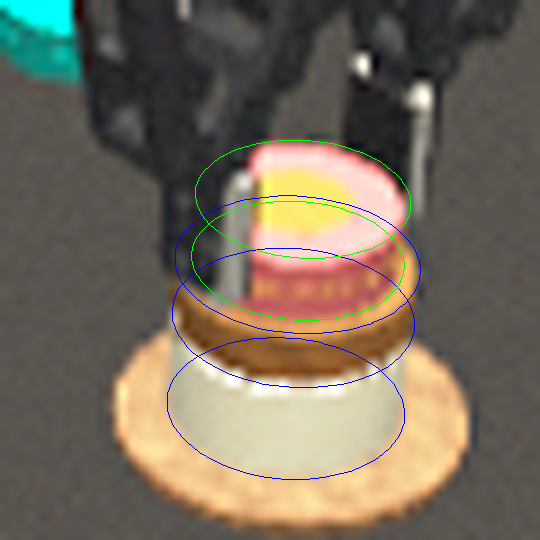

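```bash
python3 -m jog '0.6 0 0 0 0 0 40; 0.4 0 0 0 0 0 40; 0 0 0 0 0 0 40; 0 0 0 0 0 0 40'
python3 go.py .542 .126 .050 -83
```

```text
t: 39.15
eef_pos: [0.5433, 0.1235, 0.05]
tool_rot: [0.529, 0.47, 0.529, -0.47]
contact_force: [-0.8, 0.4, 1.1]
gripper_width: 0.594
t 39.15 pos [0.5433 0.1235 0.05  ] zyaw -83.23 F [-0.8  0.4  1.1] grip 50.5 q1,7 [-0.07 -2.03]
shift mm [-0.  -1.  -2.6]  turn units [-0.04  0.   -0.  ] shift after turn [-0.  -1.  -2.6]
```

Contact is made (1 N up). Opening and withdrawing.

```bash
python3 -m jog '0 0 0 0 0 0 53; 0 0 0 0 0 0 58; 0 0 0 0 0 0 68; 0 0 0 0 0 0 80; 0 0 0 0 0 0 80'
python3 -m jog '-10 0 0 0 0 0 80; -30 0 0 0 0 0 80; -40 0 0 0 0 0 80; -45 0 0 0 0 0 80; 0 0 0 0 0 0 80'
python3 -m jog '0 -30 -40 0 0 0 80; 0 -30 -40 0 0 0 80; 0 -30 -40 0 0 0 80; 0 -20 -40 0 0 0 80; 0 0 -40 0 0 0 80'
python3 -m jog '0 0 0 0 0 0 80; 0 0 0 0 0 0 80'
python3 - <<'E'
from h import *
go=__import__("go").go
s,d=snap("scene","s9");t,dt=snap("top","t9")
a=cv2.resize(s[120:220,310:410],(400,400),interpolation=cv2.INTER_CUBIC);b=cv2.resize(t[155:225,240:310],(400,400),interpolation=cv2.INTER_CUBIC)
cv2.imwrite("pics/f1.png",np.hstack([a,b])[:,:,::-1])
go(.5,.3,.2)
for n,dd in(("scene",d),("top",dt)):
    W=cloud(n,dd)
    for nm,z,r in(("compact",.067,.04),("lid",.049,.045)):
        P=W[(abs(W[...,2]-z)<.005)&(np.hypot(W[...,0]-.543,W[...,1]-.126)<r)]
        c,rr=cv2.minEnclosingCircle((P[:,:2]*1000).astype(np.float32));print(n,nm,np.round(c,1),round(rr,1),np.median(P[:,2]).round(4),P[:,2].std().round(4))
I=dict(scene=s,top=t)
for k,x,y,z in(("pink",.509,-.315,0),("mat",.543,.126,0)):
    P=NOM[k] if k!="mat" else [(.045,0,.005),(.03,.005,.049),(.026,.049,.067)]
    for n,v in fit(I,P,x,y).items(): print(k,n,v.round(4))
E
```

```text
t: 39.65
eef_pos: [0.5433, 0.1235, 0.0499]
tool_rot: [0.529, 0.47, 0.529, -0.47]
contact_force: [0.8, 0.5, 0.5]
gripper_width: 0.937
t: 40.15
eef_pos: [0.5471, 0.1251, 0.1819]
tool_rot: [0.531, 0.473, 0.526, -0.466]
contact_force: [0.7, 0.2, 0.1]
gripper_width: 0.941
t: 40.65
eef_pos: [0.4074, 0.31, 0.1754]
tool_rot: [0.529, 0.469, 0.529, -0.469]
contact_force: [1.1, -0.3, 0.4]
gripper_width: 0.938
t: 40.85
eef_pos: [0.4101, 0.3099, 0.1751]
tool_rot: [0.529, 0.469, 0.529, -0.469]
contact_force: [-0.4, 0.4, -0.3]
gripper_width: 0.942
t 40.95 pos [0.411  0.3078 0.1748] zyaw -83.33 F [0.6 0.8 0.5] grip 79.6 q1,7 [-0.34 -2.4 ]
shift mm [-25.2  87.5  18.1]  turn units [-0.    0.01  0.  ] shift after turn [-25.2  87.5  18.1]
scene compact [542.  120.8] 27.6 0.0653 0.001
scene lid [544.8 122.4] 29.9 0.0474 0.0026
top compact [542.9 123.7] 25.7 0.0665 0.0019
top lid [542.7 125.2] 29.9 0.0483 0.0022
pink top [ 0.5096 -0.3152  7.607 ]
pink scene [ 0.5072 -0.3157  9.0329]
pink both [ 0.509  -0.3156  0.0711 24.8983]
mat top [ 0.5448  0.1266 16.5693]
mat scene [ 0.5422  0.1248 28.6332]
mat both [5.43400e-01 1.25500e-01 6.68000e-02 8.67625e+01]
```

View pics/f1.png

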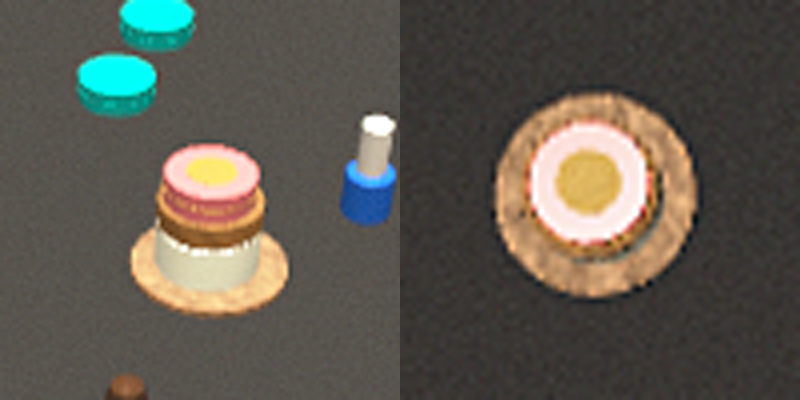

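View pics/t9.png

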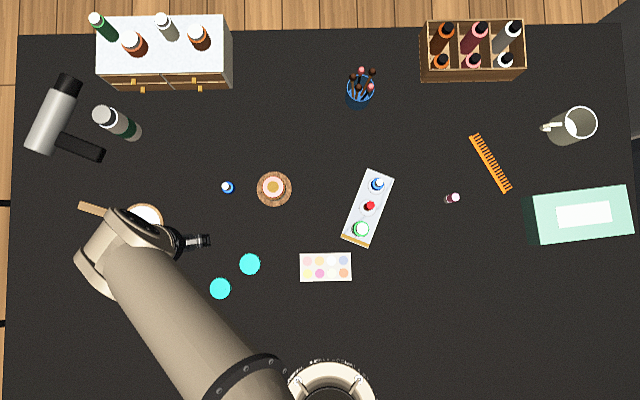

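View pics/s9.png

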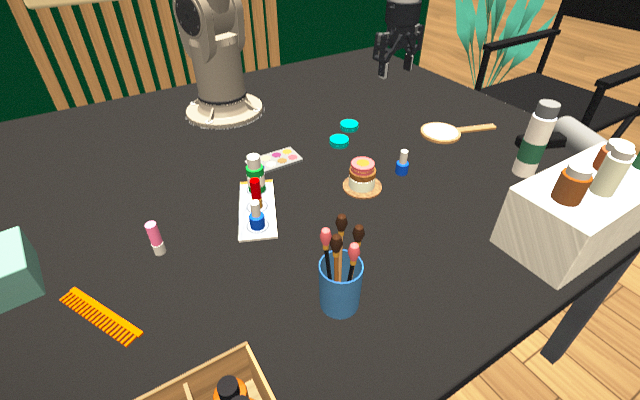

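The compact lies flat, its top at about 67 mm, within roughly 2 mm of the lid centre, and the jar is about 2 mm from the mat centre. Pink lipstick and cup have not moved. I'll let the arm settle and hand in.

```bash
python3 -m jog '0 0 0 0 0 0 80; 0 0 0 0 0 0 80; 0 0 0 0 0 0 80; 0 0 0 0 0 0 80; 0 0 0 0 0 0 80'
python3 - <<'E'
from h import *
print(bot.hand_in())
E
```

```text
t: 41.45
eef_pos: [0.4106, 0.309, 0.1749]
tool_rot: [0.529, 0.47, 0.529, -0.47]
contact_force: [-0.2, 0.3, -0.7]
gripper_width: 0.939
the job is handed in; nothing more can be done
None
```

The make-up table is set out as asked and handed in at 41.5 s. I moved the things in the order given: lotion to the gold-end ring, left-hand varnish to the far ring, red lipstick to the middle ring, jar to the cork mat, and rose compact on top of the jar.

- **First varnish grip:** it caught the bottle's shoulder rim, so I opened the gripper, raised it and took the cap instead.
- **Final pictures:** everything is upright and released, with the arm clear. The tray items stand inside their rings, with the varnish about 1.5 mm off centre.
- **Jar and compact:** in the top view the jar sits about 2 mm off the mat centre and the compact about 1.5 mm off the lid centre. The compact's top is at 66–67 mm, against 67 mm expected.
- **Left alone:** the pink lipstick measures the same as at the start, within 1 mm. The brush cup looks unmoved in both pictures, though I did not measure it again.
- **Camera disagreement:** the two cameras differ by 2–3 mm, which matches the stated calibration. In the scene view the compact reads about 3 mm from the lid centre.

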